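# Load the vacuum drying chamber

## Task

The bearing seats have to be dried: set the vacuum chamber's three lock dials to the code 4 - 2 - 3 (left to right as seen from the robot), then open the vent tap to let the vacuum out, and only then lift the clear lid off and lay it flat on the black rubber mat. Stand every tan bearing seat upright, flange down, on the chamber floor. Then put the lid back squarely on the rim and turn the vent tap shut, leaving the dials on the code and the other things on the counter where they are.

Things in the scene. Friction and masses are not known exactly. Their poses are not given: they have to be found in the camera images.
- chamber: fixed aluminium vacuum chamber, an open-topped box 200 (x) by 210 (y) by 58 mm high, walls 10 mm, inner floor 10 mm above its origin. Origin at the centre of its underside, +x away from the robot, z up. On its robot side (x -172 to -106, y -136 to 136 mm) a grey strip, top 66 mm high, carries three dials with axes at x = -123 mm, y = +82 (left), 0, -82 mm (right)
- cam_gap (a point): middle of the lid's edge on the dial side, 76 mm above the chamber's origin. Each dial has a steel cam disc 60 mm across (73 to 79 mm above that origin) overhanging the lid's edge by 7 mm, save at a 104 degree cut-away; with all dials on the code the cut-aways face the lid and it passes straight up and down, with 6 mm to spare towards the dial hubs
- dial_left (a joint): left lock dial seen from the robot, in rad: 0 = pointer at mark 1, growing counter-clockwise from above, 0.628 (36 degrees) a mark, mark 5 = 2.513; stops -0.15, 2.66; stays where left (friction 0.03 Nm), no clicks. Angle of its pointer about z from the chamber's +x = 1.885 + value: mark 1 is on the robot's left, 3 straight towards the robot, 5 right. Marks are rows of 1 to 5 white dots
- dial_middle (a joint): middle lock dial seen from the robot, in rad: 0 = pointer at mark 1, growing counter-clockwise from above, 0.628 (36 degrees) a mark, mark 5 = 2.513; stops -0.15, 2.66; stays where left (friction 0.03 Nm), no clicks. Angle of its pointer about z from the chamber's +x = 1.885 + value: mark 1 is on the robot's left, 3 straight towards the robot, 5 right. Marks are rows of 1 to 5 white dots
- dial_right (a joint): right lock dial seen from the robot, in rad: 0 = pointer at mark 1, growing counter-clockwise from above, 0.628 (36 degrees) a mark, mark 5 = 2.513; stops -0.15, 2.66; stays where left (friction 0.03 Nm), no clicks. Angle of its pointer about z from the chamber's +x = 1.885 + value: mark 1 is on the robot's left, 3 straight towards the robot, 5 right. Marks are rows of 1 to 5 white dots
- dial_left_grip (a point): point on the left dial's axis at grip height, 103 mm above the chamber's origin; does not turn with the dial. The grip is a black upright bar 12 mm thick, 79 to 115 mm above that origin, along the pointer's direction from 16 mm behind the axis to 26 mm in front; the white-striped end is the pointer
- dial_middle_grip (a point): point on the middle dial's axis at grip height, 103 mm above the chamber's origin; does not turn with the dial. The grip is a black upright bar 12 mm thick, 79 to 115 mm above that origin, along the pointer's direction from 16 mm behind the axis to 26 mm in front; the white-striped end is the pointer
- dial_right_grip (a point): point on the right dial's axis at grip height, 103 mm above the chamber's origin; does not turn with the dial. The grip is a black upright bar 12 mm thick, 79 to 115 mm above that origin, along the pointer's direction from 16 mm behind the axis to 26 mm in front; the white-striped end is the pointer
- lid: clear acrylic lid 200 (x) by 210 (y) by 12 mm, about 0.6 kg, loose, on the chamber rim with its axes along the chamber's. Origin at the centre of its underside, 58 mm above the chamber's origin when on the rim. Carries handle and vent tap. The vacuum is a rule, not a force: the lid must not leave the rim while the tap is shut
- lid_handle (a point): middle of the lid's aluminium handle bar, at the height to grip: bar 70 mm along the lid's x, 14 mm thick, its underside 34 and top 52 mm above the lid's underside; this point 42 mm above it, at the lid's centre
- vent (a joint): vent tap on the lid. Value in rad: 0 = shut, with its brass bar grip along the lid's x axis; growing counter-clockwise seen from above, stop at 1.571 = fully open, bar along the lid's y axis. Stays where it is left (friction 0.025 Nm)
- vent_grip (a point): point on the vent tap's axis at the height to grip, 42 mm above the lid's underside, at x = 58, y = 62 mm of the lid. The bar grip is 40 mm long, 11 mm thick, from 26 to 54 mm above the lid's underside
- lid_mat: black rubber mat 240 mm square, under 1 mm thick, flat on the counter left or right of the chamber: where the lid is to be laid. Origin at its centre
- seat_sheet: round sheet of paper 190 mm across, flat on the counter on the other side of the chamber, where the seats stand at the start. Origin at its centre
- seat1: tan phenolic bearing seat: foot flange 44 mm across and 6 mm high, above it a plain round body 34 mm across to 38 mm height, dark bore in the top; 70 g. Origin at the centre of its underside, z up when it stands on its flange. Two or three of the four seats are there in a run, standing on the paper sheet, loose
- seat2: tan phenolic bearing seat: foot flange 44 mm across and 6 mm high, above it a plain round body 34 mm across to 38 mm height, dark bore in the top; 70 g. Origin at the centre of its underside, z up when it stands on its flange. Two or three of the four seats are there in a run, standing on the paper sheet, loose
- seat3: tan phenolic bearing seat: foot flange 44 mm across and 6 mm high, above it a plain round body 34 mm across to 38 mm height, dark bore in the top; 70 g. Origin at the centre of its underside, z up when it stands on its flange. Two or three of the four seats are there in a run, standing on the paper sheet, loose
- seat4: tan phenolic bearing seat: foot flange 44 mm across and 6 mm high, above it a plain round body 34 mm across to 38 mm height, dark bore in the top; 70 g. Origin at the centre of its underside, z up when it stands on its flange. Two or three of the four seats are there in a run, standing on the paper sheet, loose
- axle: bystander: steel roller axle with tapered ends, 240 mm long, 14 mm thick, lying along its x axis; leave alone. Origin under its middle
- bumper: bystander: yellow rubber bumper block 50 by 70 by 35 mm; leave alone. Origin under its middle
- lug: bystander: copper grounding lug about 52 mm long; leave alone. Origin near its middle
There are look-alikes about, which are no part of the job. Leave any green look-alike of the seat3 alone. What is shaped like the seat2 but yellow is not meant.

How it is judged:
On the way, in this order (a step that is already met when the one before it is completed fails the run):
1. the three dials stand on the code 4 - 2 - 3 (each within 0.14 rad) (value of joint dial_left between 1.745 and 2.025 rad and value of joint dial_middle between 0.488 and 0.768 rad and value of joint dial_right between 1.117 and 1.397 rad), for 0.2 s.
2. the vent tap is opened (beyond 1.2 rad) with the lid still on (value of joint vent above 1.2 rad and z of lid in the frame of chamber below 0.064 m), for 0.2 s.
3. the lid lies flat on the rubber mat (centre within 60 mm of the mat's centre) (horizontal distance between lid and lid_mat below 0.06 m and height (world z) of lid below 0.006 m and angle between lid's own z axis and vertical below 0.05 rad), for 0.2 s.
4. all seats stand in the chamber and the lid is back on its rim, the vent still open (x of seat1 in the frame of chamber between -0.085 and 0.085 m and y of seat1 in the frame of chamber between -0.09 and 0.09 m and z of seat1 in the frame of chamber between 0.006 and 0.014 m and angle between each of seat1, seat2, seat3, seat4's own z axis and vertical below 0.12 rad and x of seat2 in the frame of chamber between -0.085 and 0.085 m and y of seat2 in the frame of chamber between -0.09 and 0.09 m and z of seat2 in the frame of chamber between 0.006 and 0.014 m and x of seat3 in the frame of chamber between -0.085 and 0.085 m and y of seat3 in the frame of chamber between -0.09 and 0.09 m and z of seat3 in the frame of chamber between 0.006 and 0.014 m and x of seat4 in the frame of chamber between -0.085 and 0.085 m and y of seat4 in the frame of chamber between -0.09 and 0.09 m and z of seat4 in the frame of chamber between 0.006 and 0.014 m and x of lid in the frame of chamber between -0.008 and 0.008 m and y of lid in the frame of chamber between -0.008 and 0.008 m and z of lid in the frame of chamber between 0.054 and 0.062 m and angle between the x axis of lid and the x axis of chamber, either way round below 0.08 rad and angle between lid's own z axis and vertical below 0.04 rad and value of joint vent above 0.8 rad), for 0.2 s.
At the end, for the whole second after the job is handed in: every seat present stands upright (within 0.12 rad) on the chamber floor; the lid lies on the rim, centred within 8 mm each way and square within 0.08 rad; the vent tap is shut (under 0.2 rad); each dial is within 0.14 rad of its code mark; everything is at rest (all of step 1 and x of seat1 in the frame of chamber between -0.085 and 0.085 m and y of seat1 in the frame of chamber between -0.09 and 0.09 m and z of seat1 in the frame of chamber between 0.006 and 0.014 m and angle between each of seat1, seat2, seat3, seat4's own z axis and vertical below 0.12 rad and x of seat2 in the frame of chamber between -0.085 and 0.085 m and y of seat2 in the frame of chamber between -0.09 and 0.09 m and z of seat2 in the frame of chamber between 0.006 and 0.014 m and x of seat3 in the frame of chamber between -0.085 and 0.085 m and y of seat3 in the frame of chamber between -0.09 and 0.09 m and z of seat3 in the frame of chamber between 0.006 and 0.014 m and x of seat4 in the frame of chamber between -0.085 and 0.085 m and y of seat4 in the frame of chamber between -0.09 and 0.09 m and z of seat4 in the frame of chamber between 0.006 and 0.014 m and x of lid in the frame of chamber between -0.008 and 0.008 m and y of lid in the frame of chamber between -0.008 and 0.008 m and z of lid in the frame of chamber between 0.054 and 0.062 m and angle between the x axis of lid and the x axis of chamber, either way round below 0.08 rad and angle between lid's own z axis and vertical below 0.04 rad and linear speed of each of seat1, seat2, seat3, seat4, lid below 0.02 m/s and value of joint vent below 0.2 rad); the robot touches nothing.
It fails at once if the lid was lifted off the rim while the vent tap was not open (z of lid in the frame of chamber above 0.072 m and value of joint vent below 0.9 rad).
It fails at once if the axle was pushed away (distance of axle from where it was at the start of the episode above 0.03 m).
It fails at once if the bumper was pushed away (distance of bumper from where it was at the start of the episode above 0.03 m).
It fails at once if the lug was pushed away (distance of lug from where it was at the start of the episode above 0.03 m).
Of seat1, seat2, seat3, seat4 only 2 to 3 are there at a start; the rules pass over those that are not, and their reading is None.
At some moment in a run one of seat1, seat2, seat3, seat4 may be knocked a few centimetres aside while the robot is not near it.
It also fails if it takes over 210 s, if anything falls off the work surface, if the arm or the gripper's body presses on something with over 40 N, if the wrist force passes 120 N, or if a joint passes its speed limit or range.

## Robot

A 6-joint arm with a two-finger parallel gripper is mounted at the origin on the work surface. World frame = base frame: x ahead of the robot, y to its left, z up, the work surface at z = 0. Lengths are in m, angles in rad, forces in N, time in s.
With the tool pointing down it reaches from about 0.375 to 0.975 m from the base axis. Payload 3.8 kg.
Tool frame: the origin (TCP) lies midway between the tips of the shut fingers; the grasp point (between the pads) lies 19 mm behind it; x points along the fingers, y is the direction in which the jaws open and shut, and the axes are right-handed (so a half turn about x gives the same grasp; the last joint's range is limited). The gripper opens to 85 mm and grips with 20 to 120 N. Pads are 22 mm wide; open, the fingers measure 114 mm over their backs; the gripper's body (76 mm by 85 mm) begins 54 mm behind the grasp point. The pads swing forward as they close: fully open they stand 13 mm farther back than shut.
Start: joints at [1.121, 0.264, 1.604, -0, 1.274, -0.037], TCP at [0.271, 0.618, 0.231] pointing down, gripper open.
Joint ranges: [-2.63, 2.63], [-0.94, 2.18], [0.31, 2.57], [-1.31, 4.45], [0, 2.66], [-2.55, 2.55]. Speed limits (rad/s): [2.57, 2.57, 3.14, 3.14, 3.14, 3.14].

## Interface

Orientations are given as a rotation vector (axis times angle).
In Python, from workcell import read_state, read_camera, get_calibration, finish_job gives the robot as it stands. The module is installed in compiled form; this text tells all that it offers.
- The arm moves only by the shell command python3 -m creep 'ROWS' [FORCE]. ROWS is JSON, a list of rows, each a list of 3 entries, a list of its own where there are three numbers: the closure in counts, from 0 (fully open) to 255 (shut), then the shift along the world's x, y, z in mm, then the turn about the world's z in rad. In form: [[hand, [tx, ty, tz], spin], ...]. A call has exactly 8 rows; each row shifts and turns the commanded pose from where the row before left it; what a row does not reach is not made up. A row lasts 1/12 s, in which the tool goes at most 41.7 mm and 7.16 degrees, less where a joint would pass 70% of its speed; a pose out of reach is approached as far as the arm can. A call is refused whole if a number of a shift passes 41.7 or a number of a turn 0.125, either way. A call with a gripper value outside its range is refused whole. The fingers move at their own pace and stop on an object; FORCE is the grip in N (left out, the last holds). Time passes only in rows, so rows that do not move let the fingers close, or fill a call up. It gives the time, the measured TCP pose, the force and the opening at its end, in the units of the state.
- read_state(): the state, without advancing time (a new reading comes with each control period).
- read_camera(name): name is "side" or "top"; returns (picture, depth): 384x512x3 uint8, blue, green, red; 384x512 float32, m along the optical axis (not along the pixel's ray), 0 where there is no reading.
- get_calibration(name): a dict with "K" (3x3 intrinsics, pixels), "eye" and "orientation" of the camera in the world. Camera axes: x right, y down, z forward; pixel columns grow to the right and rows downward; lengths in m; the calibration is good to about 2 mm. A picture is of the moment at which its call begins. get_calibration takes no time and is no camera call.
- finish_job(): hands the job in, once; it reports no verdict.
The state is a dict: "time": time; "q": joint angles; "joint_vel": joint speeds; "joint_torque": joint torques, N m; "tool_pos": TCP position; "tcp_rot": TCP orientation; "wrist_force": force on the tool from outside, world axes, zero at the start; "torque": the same for the moment, N m; "width": opening from 0.0 (shut) to 1.0 (fully open).
Only numpy, scipy, OpenCV 4.12 (cv2) and the standard library are available. Lean on these libraries where they do the work, as an engineer would, in place of code of your own. Each camera call takes 0.05 s, during which the arm holds its last target.

## Working session

There is one attempt and no reset: what is moved stays moved. The work goes in short steps, Python scripts to look and compute and a shell command to move; the robot and the scene stay as the last step left them, time stands still between calls to the robot, and variables do not carry over. Pictures are saved under pics/ and viewed, and the job is handed in when it is done.

```bash
mkdir -p pics; ls; cat > h.py <<'E'
import numpy as np, cv2
from workcell import read_state, read_camera, get_calibration
from scipy.spatial.transform import Rotation as R
def cal(n):
    c=get_calibration(n); o=np.array(c["orientation"],float)
    Rm=o if o.shape==(3,3) else R.from_rotvec(o).as_matrix()
    return np.array(c["K"]),np.array(c["eye"]),Rm
def world(n,depth):
    K,e,Rm=cal(n); v,u=np.indices(depth.shape)
    p=np.stack([(u-K[0,2])/K[0,0]*depth,(v-K[1,2])/K[1,1]*depth,depth],-1)
    return p@Rm.T+e
def ray(n,u,v,z):
    K,e,Rm=cal(n); d=Rm@np.array([(u-K[0,2])/K[0,0],(v-K[1,2])/K[1,1],1]); return e+d*(z-e[2])/d[2]
def proj(n,p):
    K,e,Rm=cal(n); c=Rm.T@(np.array(p)-e); return K[0,0]*c[0]/c[2]+K[0,2],K[1,1]*c[1]/c[2]+K[1,2]
E
python3 - <<'E'
from h import *
print(read_state())
for n in("top","side"):
    print(n,get_calibration(n))
    im,d=read_camera(n); cv2.imwrite(f"pics/{n}0.png",im); np.save(f"{n}0.npy",d)
E
```

```text
pics
{'time': 0.0, 'q': array([ 1.12108939e+00,  2.64754534e-01,  1.60539666e+00,  1.03962801e-05,
        1.27370547e+00, -3.69225279e-02]), 'joint_vel': array([-0.00015842, -0.00130269,  0.001807  , -0.00070162, -0.00239607,
       -0.00016244]), 'joint_torque': array([ 2.54777960e-04, -5.15081334e+01, -3.67322373e+01,  1.31628229e-05,
        1.26481365e-02, -2.38415964e-06]), 'tool_pos': array([0.2704726 , 0.61762868, 0.22994887]), 'tcp_rot': array([ 0.32207613,  1.54699317, -0.32554431]), 'wrist_force': array([ 0.5998207 , -0.75863047,  0.0396463 ]), 'torque': array([-0.06207015, -0.0370588 , -0.01163782]), 'width': 1.0028303732230852}
top {'K': array([[451.7517473 ,   0.        , 253.17563949],
       [  0.        , 451.7517473 , 193.10673654],
       [  0.        ,   0.        ,   1.        ]]), 'eye': array([ 0.42558265, -0.0081442 ,  1.44216397]), 'orientation': array([-2.16120983,  2.19782402, -0.08276462])}
side {'K': array([[436.10543198,   0.        , 255.86053382],
       [  0.        , 436.10543198, 188.54012944],
       [  0.        ,   0.        ,   1.        ]]), 'eye': array([0.39895836, 1.01495245, 0.6714748 ]), 'orientation': array([-0.12418379,  2.63783595, -1.5515575 ])}
```

View pics/top0.png

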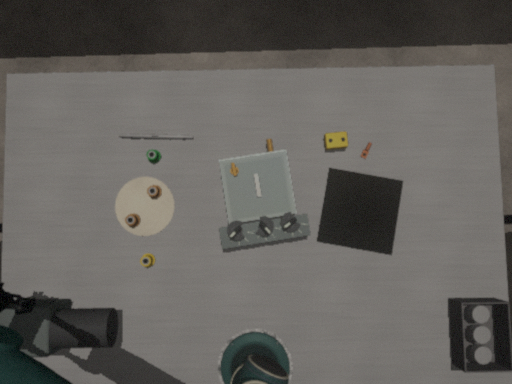

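View pics/side0.png

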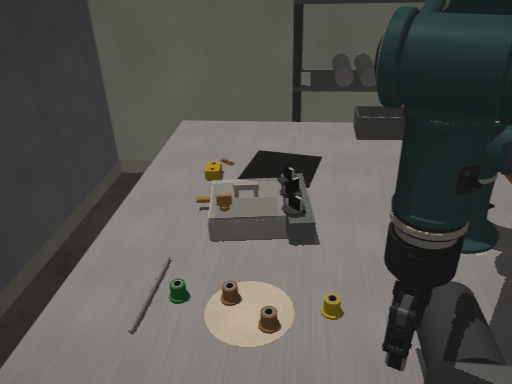

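```bash
python3 - <<'E'
from h import *
im=cv2.imread("pics/top0.png")
def c(x0,x1,y0,y1,s,n):
    cv2.imwrite(n,cv2.convertScaleAbs(cv2.resize(im[y0:y1,x0:x1],None,fx=s,fy=s,interpolation=cv2.INTER_CUBIC),alpha=1.3))
c(205,325,135,255,5,"pics/c0.png"); c(100,210,125,275,4,"pics/c1.png")
d=np.load("top0.npy"); w=world("top",d); np.set_printoptions(precision=4,suppress=True)
for n,(u,v) in dict(seatA=(154,191),seatB=(132,220),green=(153,156),yel=(148,261),mat=(360,211),lidc=(258,186),lidflat=(275,175),strip=(247,245),dl=(235,230),dm=(265,226),dr=(289,222),vent=(234,170),port=(269,145),bump=(336,140),lug=(366,150),table=(200,280)).items():
    print(n,w[v,u], w[v-1:v+2,u-1:u+2,2].round(3).ravel())
E
```

```text
seatA [0.5484 0.3042 0.0405] [0.039 0.04  0.039 0.04  0.041 0.039 0.043 0.036 0.039]
seatB [0.4594 0.3733 0.0374] [0.036 0.038 0.041 0.041 0.037 0.037 0.04  0.044 0.038]
green [0.6593 0.3083 0.0364] [0.041 0.044 0.036 0.038 0.036 0.045 0.035 0.04  0.037]
yel [0.3324 0.3227 0.0399] [0.044 0.041 0.033 0.039 0.04  0.038 0.044 0.039 0.039]
mat [ 0.4766 -0.3427  0.0068] [ 0.001  0.003  0.003 -0.001  0.007  0.     0.004 -0.005  0.005]
lidc [ 0.5518 -0.0195  0.1117] [0.11  0.114 0.112 0.117 0.112 0.115 0.113 0.117 0.112]
lidflat [ 0.5889 -0.0725  0.0678] [0.073 0.066 0.071 0.069 0.068 0.07  0.069 0.069 0.07 ]
strip [0.3773 0.0166 0.0654] [ 0.064  0.073  0.067  0.068  0.065  0.065  0.004 -0.002 -0.001]
dl [0.4232 0.0501 0.1155] [0.078 0.119 0.115 0.112 0.116 0.113 0.113 0.119 0.117]
dm [ 0.4335 -0.038   0.112 ] [0.113 0.119 0.086 0.115 0.112 0.115 0.116 0.116 0.118]
dr [ 0.444  -0.1084  0.1158] [0.078 0.114 0.114 0.111 0.116 0.115 0.118 0.12  0.116]
vent [0.6    0.0506 0.1166] [0.109 0.112 0.114 0.111 0.117 0.116 0.111 0.109 0.114]
port [ 0.6878 -0.057   0.0373] [0.038 0.04  0.036 0.036 0.037 0.035 0.038 0.038 0.037]
bump [ 0.7016 -0.2696  0.0292] [0.039 0.037 0.032 0.033 0.029 0.038 0.037 0.032 0.034]
lug [ 0.6726 -0.3699  0.0026] [0.004 0.006 0.014 0.012 0.003 0.008 0.008 0.006 0.001]
table [ 0.2676  0.1678 -0.0006] [-0.004 -0.001  0.001 -0.003 -0.001  0.002 -0.001  0.     0.003]
```

View pics/c0.png

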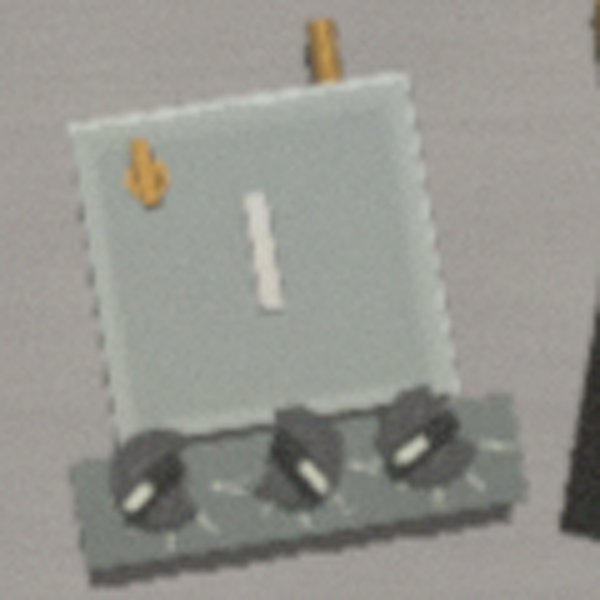

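View pics/c1.png

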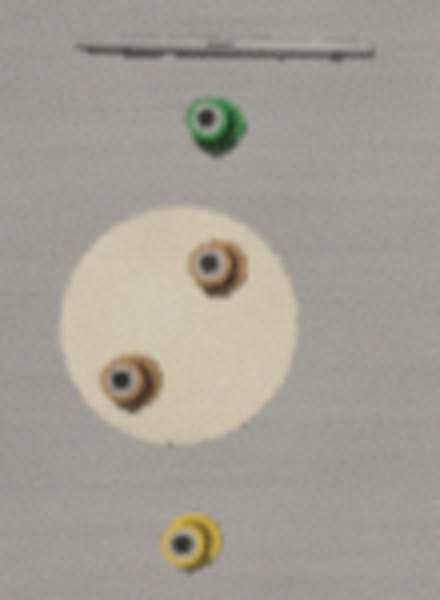

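```bash
cat > fit.py <<'E'
from h import *
from scipy.optimize import least_squares
K,e,Rm=cal("top")
def px(x,y): return (x+.5)/5-.5+205,(y+.5)/5-.5+135
obs=[((100,105,70),(72,127)),((100,-105,70),(407,76)),((-106,136,66),(72,465)),((-172,136,66),(92,572)),((-172,-136,66),(524,497)),((-106,-136,66),(513,395)),((35,0,110),(256,194)),((-35,0,110),(270,309)),((58,62,112),(147,180))]
def res(p,full=False):
    c,s=np.cos(p[2]),np.sin(p[2]); r=[]
    for (x,y,z),q in obs:
        x,y,z=x/1e3,y/1e3,z/1e3
        P=(p[0]+c*x-s*y,p[1]+s*x+c*y,z); a=proj("top",P); b=px(*q); r+= [a[0]-b[0],a[1]-b[1]]
    return r
f=least_squares(res,[.55,-.02,.15],loss="soft_l1",f_scale=.5)
print(f.x,np.round(f.fun if 0 else res(f.x),2).reshape(-1,2))
p=f.x; c,s=np.cos(p[2]),np.sin(p[2])
T=lambda x,y:(p[0]+c*x-s*y,p[1]+s*x+c*y)
for n,xy in dict(dl=(-.123,.082),dm=(-.123,0),dr=(-.123,-.082),vent=(.058,.062)).items():print(n,np.round(T(*xy),4))
# dial angles from stripe pixels: two ends (crop), at z=0.115
# stripe dl ends (128,510)-(153,487); dm (322,492)-(303,464); dr (398,463)-(425,440)
for n,ax,(a,b) in (("dl",(-.123,.082),((127,511),(154,486))),("dm",(-.123,0),((324,493),(303,464))),("dr",(-.123,-.082),((397,463),(426,439)))):
    A=ray("top",*px(*a),.115);B=ray("top",*px(*b),.115); C=np.array(T(*ax))
    dd=A-B; th=np.arctan2(dd[1],dd[0])-p[2]; dd2=((A+B)/2)[:2]-C; th2=np.arctan2(dd2[1],dd2[0])-p[2]
    print(n,[(t-1.885)%(2*np.pi) for t in(th,th2)],np.linalg.norm(A[:2]-C),np.linalg.norm(B[:2]-C))
E
python3 fit.py; python3 - <<'E'
from h import *
im=cv2.imread("pics/top0.png");d=np.load("top0.npy");w=world("top",d)
# mat
g=im.max(-1)<45; g[:,:310]=0;g[:,410:]=0;g[:160]=0;g[260:]=0
r=cv2.minAreaRect(cv2.findNonZero(g.astype(np.uint8))); print(r, ray("top",*r[0],0.001)); print([ray("top",*q,0.001).round(3) for q in cv2.boxPoints(r)])
# seats: bore
for u,v in((154,191),(132,220)):
    sl=np.s_[v-9:v+10,u-9:u+10]; m=(w[sl][...,2]>.032); P=w[sl][m]; print(u,v,P[:,:2].mean(0),m.sum(), np.ptp(P,0))
E
```

```text
[ 0.55491296 -0.0184341   0.14363723] [[-0.5  -0.32]
 [ 0.08 -0.98]
 [-0.06  0.23]
 [-0.71  0.42]
 [ 1.5   1.02]
 [ 0.02 -0.08]
 [-0.07  0.03]
 [ 0.92  0.25]
 [-0.14 -1.53]]
dl [0.4214 0.0451]
dm [ 0.4332 -0.036 ]
dr [ 0.4449 -0.1172]
vent [0.6034 0.0512]
dl [np.float64(0.2720192916365407), np.float64(0.2701876760046613)] 0.026700858692152513 0.005240548234436302
dm [np.float64(1.722986703301463), np.float64(1.707192740897094)] 0.025391083024632468 0.00450330638157139
dr [np.float64(0.21339386427427676), np.float64(0.08177445649703308)] 0.028546373051229652 0.006761442478049516
((359.9219970703125, 211.07339477539062), (73.8908920288086, 73.07701110839844), 9.865806579589844) [ 0.47653265 -0.34383341  0.001     ]
[array([ 0.385, -0.205,  0.001]), array([ 0.614, -0.252,  0.001]), array([ 0.569, -0.484,  0.001]), array([ 0.341, -0.434,  0.001])]
154 191 [0.54860356 0.30984008] 97 [0.03201115 0.03354818 0.01595539]
132 220 [0.45815637 0.36555174] 98 [0.04954994 0.40370604 1.40998954]
```

```bash
cat > wf.py <<'E'
from h import *
def wire(n,im,p,box,s,out,dials=()):
    x0,x1,y0,y1=box; I=cv2.resize(im[y0:y1,x0:x1],None,fx=s,fy=s,interpolation=cv2.INTER_CUBIC)
    I=cv2.convertScaleAbs(I,alpha=1.4)
    c,sn=np.cos(p[2]),np.sin(p[2])
    def q(x,y,z):
        u,v=proj(n,(p[0]+(c*x-sn*y)/1e3,p[1]+(sn*x+c*y)/1e3,z/1e3)); return int(round((u-x0+.5)*s-.5)),int(round((v-y0+.5)*s-.5))
    def poly(P,col): cv2.polylines(I,[np.array([q(*a) for a in P])],True,col,1,cv2.LINE_AA)
    rect=lambda a,b,c_,d,z:[(a,c_,z),(b,c_,z),(b,d,z),(a,d,z)]
    poly(rect(-100,100,-105,105,70),(0,0,255)); poly(rect(-100,100,-105,105,0),(0,0,120))
    poly(rect(-172,-106,-136,136,66),(255,0,0)); poly(rect(-35,35,-7,7,110),(0,255,0))
    cv2.circle(I,q(58,62,112),3,(255,0,255),1)
    for y in(82,0,-82): cv2.circle(I,q(-123,y,115),2,(0,255,255),-1); poly([(-123+30*np.cos(t),y+30*np.sin(t),79) for t in np.linspace(0,6.28,40)],(0,255,255))
    cv2.imwrite(out,I)
if __name__=="__main__":
    import sys
    p=[float(a) for a in sys.argv[1:4]]
    wire("top",cv2.imread("pics/top0.png"),p,(205,325,135,255),5,"pics/w_top.png")
    wire("side",cv2.imread("pics/side0.png"),p,(190,330,155,255),5,"pics/w_side.png")
E
python3 wf.py 0.5549 -0.0184 0.1436
python3 - <<'E'
from h import *
s=read_state(); M=R.from_rotvec(s["tcp_rot"]).as_matrix(); print(M.round(3)); print(np.arctan2(M[1,1],M[0,1]))
E
```

```text
[[-0.001  0.401  0.916]
 [-0.002  0.916 -0.401]
 [-1.    -0.002 -0.   ]]
1.1579851516224378
```

View pics/w_top.png

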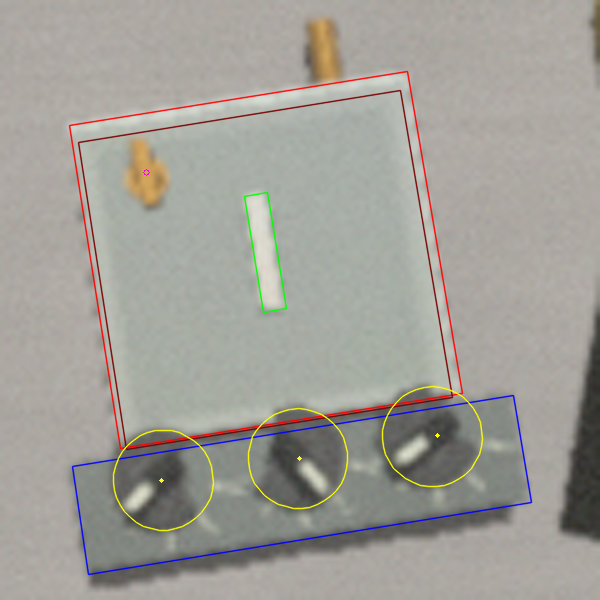

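View pics/w_side.png

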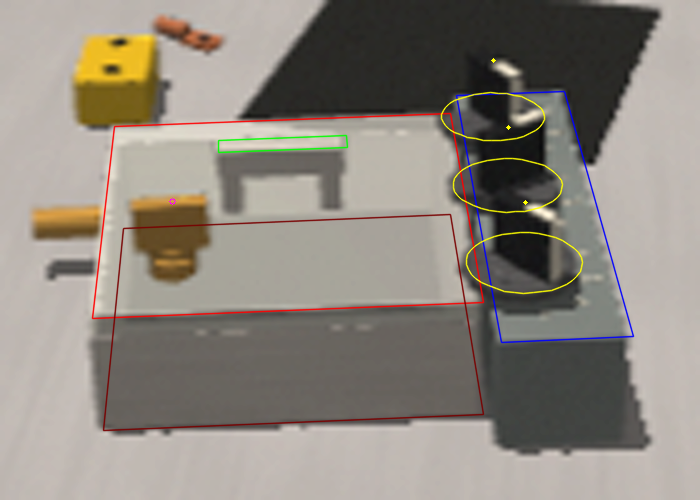

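The top view shows two tan seats, at (154,191) and (132,220) on the paper. Their look-alikes are green at (153,156) and yellow at (148,261), which the crop confirms. The chamber sits at about (0.555, -0.018) with yaw 0.144. The dials read roughly 0.27, 1.71 and 0.2. I'll start with the left dial.

```bash
python3 -m creep '[[100,[10,-38,0],-0.054],[100,[10,-38,0],-0.054],[100,[10,-38,0],-0.054],[100,[10,-38,0],-0.054],[100,[10,-38,0],-0.054],[100,[10,-38,0],-0.054],[100,[10,-38,0],-0.054],[100,[10,-38,0],-0.052]]' 20; python3 -m creep '[[100,[10,-38,0],0],[100,[10,-38,0],0],[100,[10,-38,0],0],[100,[10,-38,0],0],[100,[10,-38,0],0],[100,[10,-38,0],0],[100,[11,-40,0],0],[100,[0,0,-20],0]]' 20; python3 -m creep '[[100,[0,0,-20],0],[100,[0,0,-20],0],[100,[0,0,-20],0],[100,[0,0,0],0],[100,[0,0,0],0],[100,[0,0,0],0],[100,[0,0,0],0],[100,[0,0,0],0]]' 20
python3 - <<'E'
from h import *
s=read_state(); M=R.from_rotvec(s["tcp_rot"]).as_matrix(); print(s["tool_pos"],np.arctan2(M[1,1],M[0,1]),s["q"])
im,d=read_camera("side"); cv2.imwrite("pics/s1.png",cv2.resize(im[120:270,170:390],None,fx=3.5,fy=3.5,interpolation=cv2.INTER_CUBIC))
E
```

```text
time: 0.77
tool_pos: [0.3505, 0.3123, 0.2308]
tcp_rot: [0.659, 1.468, -0.66]
wrist_force: [0.6, -0.1, 0.5]
width: 0.609
time: 1.43
tool_pos: [0.426, 0.0398, 0.215]
tcp_rot: [0.664, 1.457, -0.663]
wrist_force: [1.2, 0.7, 0.7]
width: 0.604
time: 2.1
tool_pos: [0.423, 0.0465, 0.1528]
tcp_rot: [0.659, 1.466, -0.657]
wrist_force: [0.9, -0.4, -0.9]
width: 0.612
[0.4229618  0.04653489 0.15283462] 0.7284128805789976 [ 5.10245992e-02 -1.58431076e-01  2.19760573e+00  7.22271249e-06
  1.09961849e+00 -6.77389639e-01]
```

View pics/s1.png

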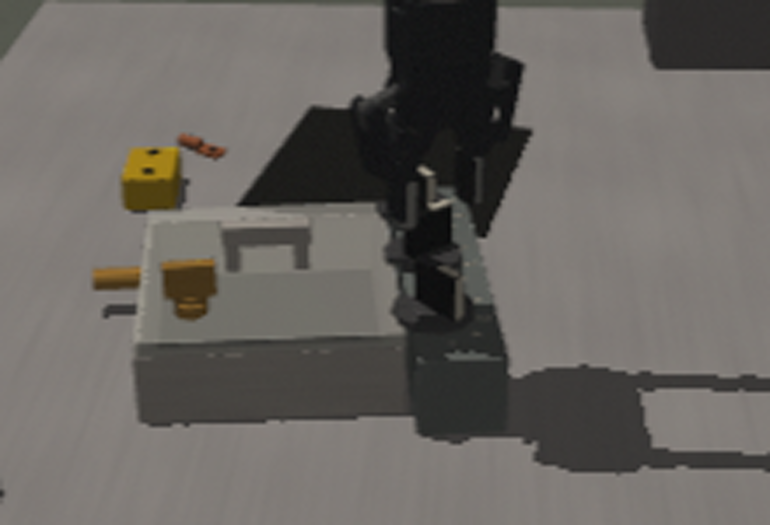

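```bash
python3 -m creep '[[100,[-1.5,-1.4,-15],0],[100,[0,0,-15],0],[100,[0,0,-15],0],[100,[0,0,-10],0],[100,[0,0,-10],0],[100,[0,0,0],0],[100,[0,0,0],0],[100,[0,0,0],0]]' 20;  python3 -m creep '[[140,[0,0,0],0],[170,[0,0,0],0],[200,[0,0,0],0],[230,[0,0,0],0],[255,[0,0,0],0],[255,[0,0,0],0],[255,[0,0,0],0],[255,[0,0,0],0]]' 20
cat > st.py <<'E'
from h import *
np.set_printoptions(precision=4,suppress=True)
s=read_state(); M=R.from_rotvec(s["tcp_rot"]).as_matrix(); print(s["time"],s["tool_pos"],"yaw",np.arctan2(M[1,1],M[0,1]),"tilt",M[2,0],"q",s["q"],"F",s["wrist_force"],s["torque"],"w",s["width"])
E
python3 st.py
```

```text
time: 2.82
tool_pos: [0.421, 0.045, 0.0869]
tcp_rot: [0.659, 1.468, -0.658]
wrist_force: [0.0, -0.2, 0.8]
width: 0.605
time: 3.48
tool_pos: [0.4235, 0.0466, 0.0874]
tcp_rot: [0.664, 1.463, -0.654]
wrist_force: [7.8, 7.6, -5.3]
width: 0.137
3.4833 [0.4235 0.0466 0.0874] yaw 0.7268094816896149 tilt -0.9999684118057045 q [ 0.0486 -0.0769  2.2614  0.0038  0.9498 -0.6805] F [ 7.7832  7.5542 -5.2549] [ 0.9812 -0.9728 -0.0042] w 0.13662968934624364
```

```bash
python3 -m creep '[[255,[1.5,1.3,0],0],[255,[1.5,1.3,0],0],[255,[0,0,0],0],[255,[0,0,0],0],[255,[0,0,0],0],[255,[0,0,0],0],[255,[0,0,0],0],[255,[0,0,0],0]]' 40;python3 st.py
```

```text
time: 4.15
tool_pos: [0.4237, 0.0468, 0.0873]
tcp_rot: [0.657, 1.468, -0.659]
wrist_force: [-1.7, -3.3, 6.1]
width: 0.134
4.15 [0.4237 0.0468 0.0873] yaw 0.728513027519057 tilt -0.9999988096566512 q [ 0.0527 -0.0713  2.2563 -0.0018  0.9562 -0.6747] F [-1.7445 -3.284   6.1481] [-0.5492  0.3543  0.0427] w 0.1336892349157806
```

```bash
python3 -m creep '[[255,[0,0,0],0.1],[255,[0,0,0],0.1],[255,[0,0,0],0.1],[255,[0,0,0],0.1],[255,[0,0,0],0.1],[255,[0,0,0],0.1],[255,[0,0,0],0.1],[255,[0,0,0],0.1]]' 40;python3 st.py;  python3 -m creep '[[255,[0,0,0],0.1],[255,[0,0,0],0.1],[255,[0,0,0],0.1],[255,[0,0,0],0.1],[255,[0,0,0],0.1],[255,[0,0,0],0.1],[255,[0,0,0],0.1],[255,[0,0,0],0.114]]' 40;python3 -m creep '[[255,[0,0,0],0],[255,[0,0,0],0],[255,[0,0,0],0],[255,[0,0,0],0],[255,[0,0,0],0],[255,[0,0,0],0],[255,[0,0,0],0],[255,[0,0,0],0]]' 40;python3 st.py
```

```text
time: 4.82
tool_pos: [0.4239, 0.0471, 0.0873]
tcp_rot: [0.029, 1.569, -0.03]
wrist_force: [-0.6, -2.0, 6.1]
width: 0.133
4.8167 [0.4239 0.0471 0.0873] yaw 1.5331143083930296 tilt -0.9999991021701459 q [ 0.053  -0.0712  2.2563 -0.001   0.9555 -1.4796] F [-0.6074 -2.0265  6.1147] [-0.2697  0.2213  0.0072] w 0.13298924891578803
time: 5.48
tool_pos: [0.4238, 0.0475, 0.0873]
tcp_rot: [-0.607, 1.483, 0.606]
wrist_force: [-1.8, 0.7, 6.4]
width: 0.134
time: 6.15
tool_pos: [0.4238, 0.0475, 0.0873]
tcp_rot: [-0.603, 1.485, 0.603]
wrist_force: [-1.5, -0.9, 6.5]
width: 0.128
6.15 [0.4238 0.0475 0.0873] yaw 2.342078218964084 tilt -0.9999995301722879 q [ 0.0532 -0.0713  2.2563 -0.0002  0.9556 -2.2887] F [-1.4879 -0.919   6.5078] [-0.0289  0.2172  0.0046] w 0.1276518650004613
```

```bash
python3 -m creep '[[200,[0,0,0],0],[100,[0,0,0],0],[100,[0,0,0],0],[100,[0,0,0],0],[100,[0,0,15],0],[100,[0,0,20],0],[100,[0,0,20],0],[100,[0,0,10],0]]' 20;python3 -m creep '[[100,[3,-20,0],-0.087],[100,[3,-20,0],-0.087],[100,[3,-20,0],0],[100,[2.8,-21,0],0],[100,[0,0,0],0],[100,[0,0,0],0],[100,[0,0,-20],0],[100,[0,0,-15],0]]' 20;python3 st.py
```

```text
time: 6.82
tool_pos: [0.4244, 0.0476, 0.1533]
tcp_rot: [-0.603, 1.483, 0.602]
wrist_force: [1.2, 0.3, -0.4]
width: 0.608
time: 7.48
tool_pos: [0.4355, -0.033, 0.1161]
tcp_rot: [-0.468, 1.518, 0.467]
wrist_force: [0.6, 0.1, -0.5]
width: 0.602
7.4833 [ 0.4355 -0.033   0.1161] yaw 2.1679264156211087 tilt -0.9999989434472946 q [-0.133  -0.0898  2.2123  0.0005  1.0177 -2.3011] F [ 0.5883  0.1405 -0.4785] [-0.0058  0.0209  0.0098] w 0.6021324292774104
```

```bash
python3 -m creep '[[100,[0,0,-15],0],[100,[0,0,-14],0],[100,[0,0,0],0],[140,[0,0,0],0],[170,[0,0,0],0],[200,[0,0,0],0],[230,[0,0,0],0],[255,[0,0,0],0]]' 20;python3 -m creep '[[255,[0,0,0],0],[255,[0,0,0],0],[255,[0,0,0],0],[255,[0,0,0],0],[255,[0,0,0],0],[255,[0,0,0],0],[255,[0,0,0],0],[255,[0,0,0],0]]' 20;python3 st.py
```

```text
time: 8.15
tool_pos: [0.436, -0.0333, 0.0884]
tcp_rot: [-0.468, 1.518, 0.467]
wrist_force: [-0.2, 1.8, 3.7]
width: 0.136
time: 8.82
tool_pos: [0.436, -0.0333, 0.0884]
tcp_rot: [-0.467, 1.518, 0.467]
wrist_force: [-0.2, 2.8, 5.9]
width: 0.132
8.8167 [ 0.436  -0.0333  0.0884] yaw 2.167680453463915 tilt -0.9999980993945224 q [-0.1338 -0.0513  2.2354  0.0009  0.9557 -2.302 ] F [-0.2006  2.8428  5.8965] [ 0.4189  0.1338 -0.0038] w 0.13249001537990343
```

```bash
python3 -m creep '[[255,[0,0,0],-0.1],[255,[0,0,0],-0.1],[255,[0,0,0],-0.1],[255,[0,0,0],-0.1],[255,[0,0,0],-0.1],[255,[0,0,0],-0.1],[255,[0,0,0],-0.1],[255,[0,0,0],-0.1]]' 40;python3 -m creep '[[255,[0,0,0],-0.1],[255,[0,0,0],-0.1],[255,[0,0,0],-0.082],[255,[0,0,0],0],[255,[0,0,0],0],[255,[0,0,0],0],[255,[0,0,0],0],[255,[0,0,0],0]]' 40;python3 st.py
```

```text
time: 9.48
tool_pos: [0.4362, -0.0343, 0.0885]
tcp_rot: [0.162, 1.562, -0.164]
wrist_force: [-0.9, -1.2, 4.5]
width: 0.129
time: 10.15
tool_pos: [0.4361, -0.0346, 0.0884]
tcp_rot: [0.379, 1.535, -0.381]
wrist_force: [-0.0, -2.1, 5.6]
width: 0.129
10.15 [ 0.4361 -0.0346  0.0884] yaw 1.086324451431813 tilt -0.9999960008760688 q [-0.1347 -0.0513  2.2353 -0.0021  0.9554 -1.2198] F [-0.036  -2.1332  5.5843] [-0.3851  0.1943 -0.0271] w 0.12941311033850622
```

```bash
python3 -m creep '[[200,[0,0,0],0],[100,[0,0,0],0],[100,[0,0,0],0],[100,[0,0,0],0],[100,[0,0,15],0],[100,[0,0,20],0],[100,[0,0,20],0],[100,[0,0,10],0]]' 20;python3 -m creep '[[100,[3,-20,0],-0.11],[100,[3,-20,0],-0.11],[100,[3,-20,0],-0.11],[100,[3,-20.8,0],-0.115],[100,[0,0,0],0],[100,[0,0,0],0],[100,[0,0,-20],0],[100,[0,0,-15],0]]' 20;python3 st.py
python3 -m creep '[[100,[0,0,-15],0],[100,[0,0,-15],0],[100,[0,0,0],0],[140,[0,0,0],0],[170,[0,0,0],0],[200,[0,0,0],0],[230,[0,0,0],0],[255,[0,0,0],0]]' 20;python3 -m creep '[[255,[0,0,0],0],[255,[0,0,0],0],[255,[0,0,0],0],[255,[0,0,0],0],[255,[0,0,0],0],[255,[0,0,0],0],[255,[0,0,0],0],[255,[0,0,0],0]]' 20;python3 st.py
```

```text
time: 10.82
tool_pos: [0.4362, -0.0336, 0.1543]
tcp_rot: [0.38, 1.534, -0.38]
wrist_force: [0.8, 0.1, 1.0]
width: 0.607
time: 11.48
tool_pos: [0.4474, -0.1137, 0.117]
tcp_rot: [0.724, 1.446, -0.723]
wrist_force: [-0.0, 0.8, -0.5]
width: 0.607
11.4833 [ 0.4474 -0.1137  0.117 ] yaw 0.6429623315597072 tilt -0.9999992432417681 q [-0.3033 -0.04    2.164   0.0005  1.0165 -0.9465] F [-0.0345  0.7689 -0.5245] [-0.0628  0.0421  0.0178] w 0.6069157373905348
time: 12.15
tool_pos: [0.4467, -0.1153, 0.0886]
tcp_rot: [0.722, 1.446, -0.726]
wrist_force: [-5.4, -3.6, 5.6]
width: 0.137
time: 12.82
tool_pos: [0.4467, -0.1153, 0.0886]
tcp_rot: [0.723, 1.446, -0.726]
wrist_force: [-4.4, -3.6, 5.4]
width: 0.133
12.8167 [ 0.4467 -0.1153  0.0886] yaw 0.6418972973921921 tilt -0.999997894421335 q [-0.3051 -0.0022  2.1873 -0.0025  0.9565 -0.9455] F [-4.4024 -3.562   5.4042] [-0.4795  0.7334  0.0389] w 0.13306064206228543
```

```bash
python3 -m creep '[[255,[-0.8,-0.6,0],0.1],[255,[0,0,0],0.1],[255,[0,0,0],0.1],[255,[0,0,0],0.1],[255,[0,0,0],0.1],[255,[0,0,0],0.1],[255,[0,0,0],0.1],[255,[0,0,0],0.1]]' 40;python3 -m creep '[[255,[0,0,0],0.1],[255,[0,0,0],0.1],[255,[0,0,0],0.074],[255,[0,0,0],0],[255,[0,0,0],0],[255,[0,0,0],0],[255,[0,0,0],0],[255,[0,0,0],0]]' 40;python3 st.py
python3 -m creep '[[200,[0,0,0],0],[100,[0,0,0],0],[100,[0,0,0],0],[100,[0,0,0],0],[100,[0,0,15],0],[100,[0,0,20],0],[100,[0,0,30],0],[100,[0,0,30],0]]' 20
python3 -m creep '[[100,[20,-35,0],0],[100,[20,-35,0],0],[100,[20,-35,0],0],[100,[20,-35,0],0],[100,[20,-35,0],0],[100,[0,0,0],0],[100,[0,0,0],0],[100,[0,0,0],0]]' 20
python3 - <<'E'
from h import *
for n in("top","side"):
    im,d=read_camera(n); cv2.imwrite(f"pics/{n}1.png",im); np.save(f"{n}1.npy",d)
    if n=="top": cv2.imwrite("pics/c2.png",cv2.convertScaleAbs(cv2.resize(im[135:255,205:325],None,fx=5,fy=5,interpolation=cv2.INTER_CUBIC),alpha=1.4))
    else: cv2.imwrite("pics/c3.png",cv2.convertScaleAbs(cv2.resize(im[155:255,190:330],None,fx=5,fy=5,interpolation=cv2.INTER_CUBIC),alpha=1.4))
E
```

```text
time: 13.48
tool_pos: [0.4467, -0.1151, 0.0886]
tcp_rot: [0.098, 1.568, -0.098]
wrist_force: [-2.1, -0.1, 3.3]
width: 0.128
time: 14.15
tool_pos: [0.4467, -0.1151, 0.0886]
tcp_rot: [-0.112, 1.567, 0.111]
wrist_force: [-2.0, -0.2, 6.2]
width: 0.13
14.15 [ 0.4467 -0.1151  0.0886] yaw 1.7126530570652791 tilt -0.9999995562846805 q [-0.3061 -0.0031  2.1882 -0.0001  0.9556 -2.0187] F [-2.018  -0.2247  6.1991] [0.196  0.5151 0.0083] w 0.12972196508423078
time: 14.82
tool_pos: [0.4452, -0.1145, 0.1822]
tcp_rot: [-0.112, 1.57, 0.114]
wrist_force: [0.7, -0.3, -0.1]
width: 0.605
time: 15.48
tool_pos: [0.5457, -0.2895, 0.1814]
tcp_rot: [-0.111, 1.569, 0.114]
wrist_force: [0.8, 0.4, -0.1]
width: 0.61
```

View pics/c2.png

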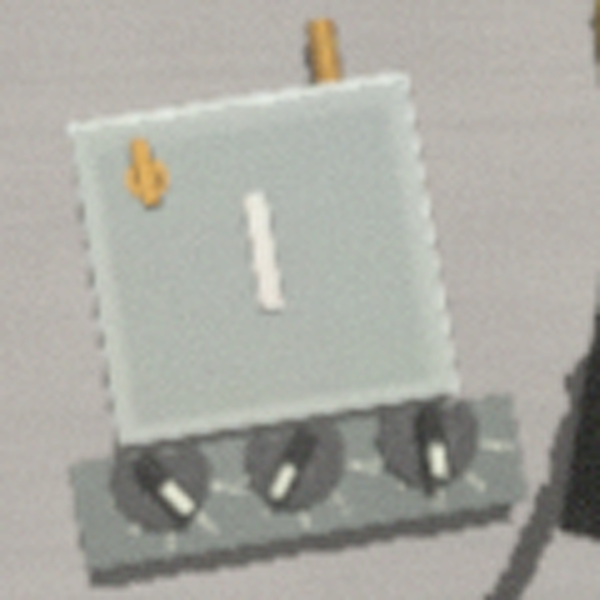

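View pics/c3.png

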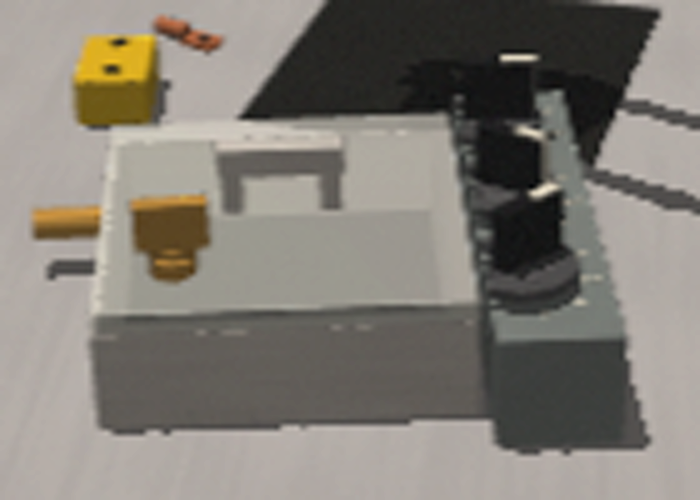

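```bash
python3 -m creep '[[100,[3.75,21.4,0],-0.121],[100,[3.75,21.4,0],-0.121],[100,[3.75,21.4,0],-0.121],[100,[3.75,21.4,0],-0.121],[100,[3.75,21.4,0],-0.121],[100,[3.75,21.4,0],-0.121],[100,[3.75,21.4,0],-0.121],[100,[3.75,21.4,0],-0.121]]' 20;python3 -m creep '[[100,[3.75,21.4,0],-0.121],[100,[3.75,21.4,0],-0.121],[100,[3.75,21.4,0],-0.121],[100,[3.75,21.4,0],-0.121],[100,[3.75,21.4,0],-0.121],[100,[3.75,21.4,0],-0.121],[100,[3.75,21.4,0],-0.121],[100,[3.75,21.4,0],-0.121]]' 20;python3 -m creep '[[100,[0,0,0],-0.121],[100,[0,0,0],-0.121],[100,[0,0,0],-0.121],[100,[0,0,0],-0.121],[100,[0,0,0],-0.121],[100,[0,0,0],-0.121],[100,[0,0,0],-0.121],[100,[0,0,0],-0.121]]' 20;python3 -m creep '[[100,[0,0,0],-0.121],[100,[0,0,0],-0.117],[100,[0,0,0],0],[100,[0,0,0],0],[100,[0,0,0],0],[100,[0,0,0],0],[100,[0,0,0],0],[100,[0,0,0],0]]' 20;python3 st.py
```

```text
time: 16.25
tool_pos: [0.5754, -0.1163, 0.1828]
tcp_rot: [0.647, 1.472, -0.647]
wrist_force: [-1.0, -1.0, 0.1]
width: 0.609
time: 16.92
tool_pos: [0.6051, 0.0547, 0.1829]
tcp_rot: [1.374, 1.094, -1.373]
wrist_force: [-0.4, -0.1, 0.4]
width: 0.605
time: 17.58
tool_pos: [0.605, 0.0536, 0.1828]
tcp_rot: [2.016, 0.385, -2.015]
wrist_force: [1.5, -0.1, 0.7]
width: 0.608
time: 18.25
tool_pos: [0.6062, 0.0525, 0.1823]
tcp_rot: [2.146, 0.155, -2.146]
wrist_force: [0.7, -0.3, 0.2]
width: 0.607
18.25 [0.6062 0.0525 0.1823] yaw -1.426182263992681 tilt -0.9999999996480285 q [0.0455 0.1744 1.8045 0.     1.1626 1.4717] F [ 0.7191 -0.2635  0.172 ] [ 0.0257  0.0769 -0.0489] w 0.6071166962868932
```

```bash
python3 -m creep '[[100,[0,0,-20],0],[100,[0,0,-20],0],[100,[0,0,-20],0],[100,[0,0,-20],0],[100,[0,0,-20],0],[100,[0,0,0],0],[140,[0,0,0],0],[170,[0,0,0],0]]' 20;python3 -m creep '[[200,[0,0,0],0],[230,[0,0,0],0],[255,[0,0,0],0],[255,[0,0,0],0],[255,[0,0,0],0],[255,[0,0,0],0],[255,[0,0,0],0],[255,[0,0,0],0]]' 20;python3 st.py
```

```text
time: 18.92
tool_pos: [0.6071, 0.0525, 0.0832]
tcp_rot: [2.148, 0.155, -2.145]
wrist_force: [0.8, 0.2, -0.7]
width: 0.342
time: 19.58
tool_pos: [0.6078, 0.0528, 0.0841]
tcp_rot: [2.151, 0.155, -2.143]
wrist_force: [-0.1, 1.0, 4.8]
width: 0.179
19.5833 [0.6078 0.0528 0.0841] yaw -1.4269878302498262 tilt -0.99999417942992 q [0.0456 0.2705 1.8843 0.0003 0.9834 1.4724] F [-0.0994  1.017   4.8293] [ 0.2213  0.0322 -0.0397] w 0.1789358755960638
```

```bash
python3 -m creep '[[255,[0,0,0],0],[255,[0,0,0],0],[255,[0,0,0],0],[255,[0,0,0],0],[255,[0,0,0],0],[255,[0,0,0],0],[255,[0,0,0],0],[255,[0,0,0],0]]' 40;python3 st.py; python3 - <<'E'
from h import *
im,d=read_camera("side"); cv2.imwrite("pics/s3.png",cv2.convertScaleAbs(cv2.resize(im[120:240,170:330],None,fx=5,fy=5,interpolation=cv2.INTER_CUBIC),alpha=1.5))
E
```

```text
time: 20.25
tool_pos: [0.6078, 0.0528, 0.0843]
tcp_rot: [2.151, 0.155, -2.143]
wrist_force: [-0.0, -0.2, 6.6]
width: 0.157
20.25 [0.6078 0.0528 0.0843] yaw -1.426989584034698 tilt -0.9999942687676402 q [0.0456 0.2703 1.8843 0.0003 0.9837 1.4724] F [-0.0094 -0.2084  6.5581] [0.2434 0.0538 0.0012] w 0.15682545513298882
```

View pics/s3.png

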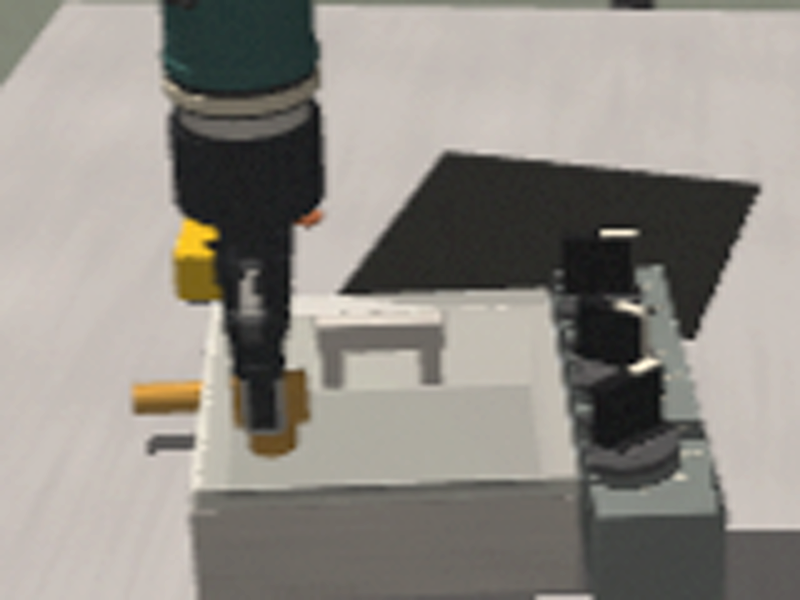

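```bash
python3 -m creep '[[255,[-1,0,0],0.1],[255,[0,0,0],0.1],[255,[0,0,0],0.1],[255,[0,0,0],0.1],[255,[0,0,0],0.1],[255,[0,0,0],0.1],[255,[0,0,0],0.1],[255,[0,0,0],0.1]]' 40;python3 st.py; python3 -m creep '[[255,[0,0,0],0.1],[255,[0,0,0],0.1],[255,[0,0,0],0.1],[255,[0,0,0],0.1],[255,[0,0,0],0.1],[255,[0,0,0],0.1],[255,[0,0,0],0.1],[255,[0,0,0],0.04]]' 40;python3 st.py
```

```text
time: 20.97
tool_pos: [0.6066, 0.0547, 0.0843]
tcp_rot: [1.656, 0.849, -1.648]
wrist_force: [-1.6, 6.8, 7.4]
width: 0.158
20.9667 [0.6066 0.0547 0.0843] yaw -0.622840574113196 tilt -0.9999895383324586 q [0.0471 0.2686 1.8865 0.004  0.9834 0.6677] F [-1.5538  6.8473  7.4373] [ 1.3397  0.2533 -0.053 ] w 0.1581389287227266
time: 21.63
tool_pos: [0.6046, 0.0552, 0.0842]
tcp_rot: [1.125, 1.266, -1.122]
wrist_force: [-6.5, 8.6, 11.7]
width: 0.156
21.6333 [0.6046 0.0552 0.0842] yaw 0.11659549516954543 tilt -0.9999903817755087 q [ 0.0476  0.2679  1.8876  0.0051  0.9873 -0.0718] F [-6.4631  8.5676 11.6708] [ 1.4612  1.1016 -0.1044] w 0.15599452953111567
```

```bash
python3 -m creep '[[220,[0,0,0],0],[180,[0,0,0],0],[120,[0,0,0],0],[100,[0,0,0],0],[100,[0,0,0],0],[100,[0,0,15],0],[100,[0,0,25],0],[100,[0,0,30],0]]' 20
python3 -m creep '[[100,[0,20,0],0],[100,[0,40,0],0],[100,[0,40,0],0],[100,[0,40,0],0],[100,[0,30,0],0],[100,[0,0,0],0],[100,[0,0,0],0],[100,[0,0,0],0]]' 20;python3 st.py
python3 - <<'E'
from h import *
for n in("top","side"):
    im,d=read_camera(n); cv2.imwrite(f"pics/{n}2.png",im); np.save(f"{n}2.npy",d)
    if n=="top": cv2.imwrite("pics/c4.png",cv2.convertScaleAbs(cv2.resize(im[135:255,205:325],None,fx=5,fy=5,interpolation=cv2.INTER_CUBIC),alpha=1.4))
E
```

```text
time: 22.3
tool_pos: [0.6031, 0.0519, 0.15]
tcp_rot: [1.123, 1.265, -1.13]
wrist_force: [0.3, -1.0, -0.2]
width: 0.608
time: 22.97
tool_pos: [0.6051, 0.2219, 0.1517]
tcp_rot: [1.124, 1.261, -1.126]
wrist_force: [0.9, 0.5, 0.4]
width: 0.607
22.9667 [0.6051 0.2219 0.1517] yaw 0.11349082707594646 tilt -0.999999060356003 q [ 0.3132  0.266   1.7525 -0.0009  1.1242  0.2001] F [0.8992 0.5174 0.3861] [-0.0144  0.0188  0.0286] w 0.6072164832100616
```

View pics/c4.png

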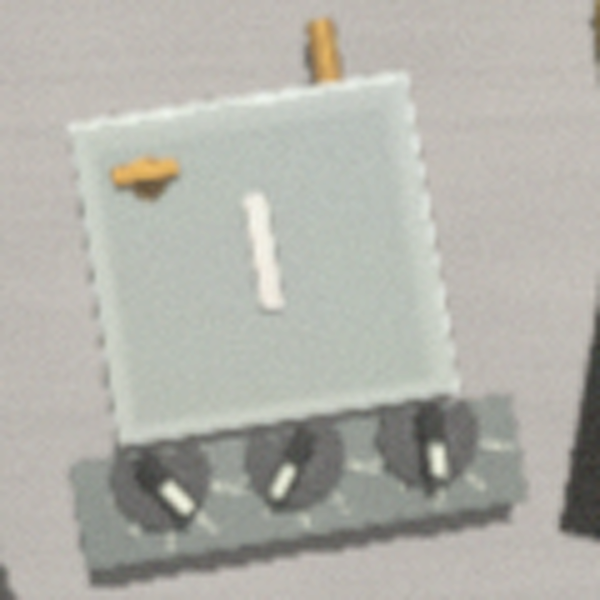

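View pics/side2.png

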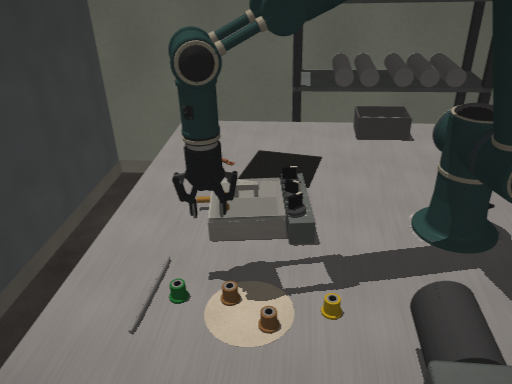

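```bash
python3 -m creep '[[100,[-3.7,-18.35,10],-0.119],[100,[-3.7,-18.35,10],-0.119],[100,[-3.7,-18.35,10],-0.119],[100,[-3.7,-18.35,0],-0.119],[100,[-3.7,-18.35,0],-0.119],[100,[-3.7,-18.35,0],-0.119],[100,[-3.7,-18.35,0],-0.119],[100,[-3.7,-18.35,0],-0.119]]' 20;python3 -m creep '[[100,[-3.7,-18.35,0],-0.119],[100,[-3.7,-18.35,0],-0.119],[100,[-3.7,-18.35,0],-0.119],[100,[-3.7,-18.35,0],-0.119],[100,[-3.7,-18.35,0],-0.114],[100,[0,0,0],0],[100,[0,0,0],0],[100,[0,0,0],0]]' 20;python3 st.py;python3 st.py
```

```text
time: 23.73
tool_pos: [0.5752, 0.0731, 0.1823]
tcp_rot: [1.8, 0.681, -1.8]
wrist_force: [-1.3, -0.1, 0.3]
width: 0.606
time: 24.4
tool_pos: [0.5571, -0.0166, 0.1824]
tcp_rot: [2.148, 0.153, -2.148]
wrist_force: [0.5, 0.3, 0.1]
width: 0.608
24.4 [ 0.5571 -0.0166  0.1824] yaw -1.4290371269944329 tilt -0.9999998830018337 q [-0.0748  0.0787  1.912   0.0005  1.1506  1.354 ] F [0.4617 0.322  0.0648] [-0.0355 -0.0288 -0.0294] w 0.6075228948236423
24.4 [ 0.5571 -0.0166  0.1824] yaw -1.4290371269944329 tilt -0.9999998830018337 q [-0.0748  0.0787  1.912   0.0005  1.1506  1.354 ] F [0.4617 0.322  0.0648] [-0.0355 -0.0288 -0.0294] w 0.6075228948236423
```

```bash
python3 -m creep '[[100,[0,0,-20],0],[100,[0,0,-20],0],[100,[0,0,-20],0],[100,[0,0,-20],0],[100,[0,0,-20],0],[100,[0,0,0],0],[140,[0,0,0],0],[170,[0,0,0],0]]' 20;python3 -m creep '[[200,[0,0,0],0],[230,[0,0,0],0],[255,[0,0,0],0],[255,[0,0,0],0],[255,[0,0,0],0],[255,[0,0,0],0],[255,[0,0,0],0],[255,[0,0,0],0]]' 20;python3 st.py;python3 -m creep '[[255,[0,0,0],0],[255,[0,0,0],0],[255,[0,0,0],0],[255,[0,0,0],0],[255,[0,0,0],0],[255,[0,0,0],0],[255,[0,0,0],0],[255,[0,0,0],0]]' 80;python3 st.py
```

```text
time: 25.07
tool_pos: [0.558, -0.0156, 0.0832]
tcp_rot: [2.148, 0.154, -2.146]
wrist_force: [-0.1, -0.1, 0.1]
width: 0.343
time: 25.73
tool_pos: [0.5589, -0.0162, 0.0842]
tcp_rot: [2.152, 0.152, -2.144]
wrist_force: [0.7, 0.2, 6.2]
width: 0.162
25.7333 [ 0.5589 -0.0162  0.0842] yaw -1.4291274597969827 tilt -0.999993161140992 q [-0.0736  0.1817  1.9946  0.0001  0.9616  1.3555] F [0.7236 0.1594 6.1616] [-0.127  -0.0118 -0.0373] w 0.16178278224779716
time: 26.4
tool_pos: [0.559, -0.0162, 0.0844]
tcp_rot: [2.152, 0.152, -2.143]
wrist_force: [0.6, 0.5, 6.5]
width: 0.15
26.4 [ 0.559  -0.0162  0.0844] yaw -1.4290281559329912 tilt -0.9999920551517515 q [-0.0736  0.1816  1.9944  0.0001  0.9616  1.3554] F [0.6443 0.5313 6.535 ] [-0.0484  0.0078 -0.0059] w 0.15038875205031116
```

```bash
python3 -m creep '[[255,[0,0,5],0],[255,[0,0,5],0],[255,[0,0,10],0],[255,[0,0,10],0],[255,[0,0,10],0],[255,[0,0,0],0],[255,[0,0,0],0],[255,[0,0,0],0]]' 80;python3 st.py;python3 - <<'E'
from h import *
im,d=read_camera("side"); cv2.imwrite("pics/s4.png",cv2.convertScaleAbs(cv2.resize(im[100:260,160:340],None,fx=4,fy=4,interpolation=cv2.INTER_CUBIC),alpha=1.4))
E
```

```text
time: 27.07
tool_pos: [0.5569, -0.016, 0.1223]
tcp_rot: [2.147, 0.153, -2.148]
wrist_force: [0.9, 0.5, -7.7]
width: 0.144
27.0667 [ 0.5569 -0.016   0.1223] yaw -1.4289252372980448 tilt -0.9999999191826301 q [-0.0734  0.1368  1.9673 -0.      1.0379  1.3555] F [ 0.8682  0.4807 -7.7195] [-0.0097  0.0182  0.0152] w 0.1444787302132939
```

View pics/s4.png

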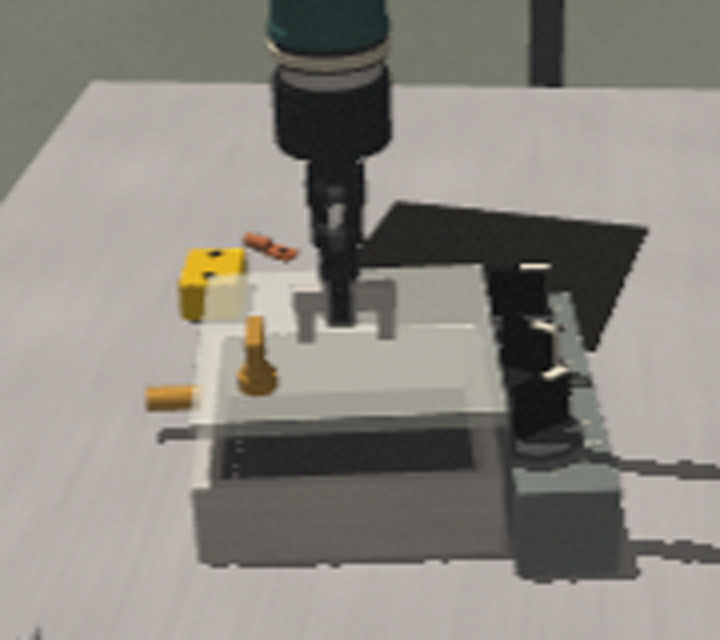

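```bash
python3 -m creep '[[255,[0,0,10],0],[255,[0,0,20],0],[255,[0,0,20],0],[255,[0,0,20],0],[255,[0,0,10],0],[255,[-3,-10,0],0],[255,[-5,-23,0],0],[255,[-10,-33,0],0]]' 80;python3 -m creep '[[255,[-10,-40,0],0],[255,[-10,-40,0],0],[255,[-10,-40,0],0],[255,[-10,-40,0],0],[255,[-10,-40,0],0],[255,[-5,-30,0],0],[255,[-3,-20,0],0],[255,[-2,-10,0],0]]' 80;python3 st.py; python3 -m creep '[[255,[0,0,-10],0],[255,[0,0,-20],0],[255,[0,0,-30],0],[255,[0,0,-30],0],[255,[0,0,-20],0],[255,[0,0,-20],0],[255,[0,0,-10],0],[255,[0,0,0],0]]' 80;python3 st.py
```

```text
time: 27.78
tool_pos: [0.539, -0.0812, 0.2015]
tcp_rot: [2.146, 0.157, -2.147]
wrist_force: [1.0, -0.7, -7.4]
width: 0.15
time: 28.45
tool_pos: [0.477, -0.3453, 0.2007]
tcp_rot: [2.147, 0.149, -2.152]
wrist_force: [0.3, 0.6, -7.7]
width: 0.143
28.45 [ 0.477  -0.3453  0.2007] yaw -1.4320536487593523 tilt -0.9999973680653842 q [-0.6679  0.1247  1.8263 -0.0017  1.1923  0.7647] F [ 0.2877  0.6019 -7.6551] [ 0.0218 -0.0007  0.0061] w 0.1425581128375553
time: 29.12
tool_pos: [0.4765, -0.3386, 0.0579]
tcp_rot: [2.143, 0.16, -2.157]
wrist_force: [-0.9, 0.6, -7.3]
width: 0.144
29.1167 [ 0.4765 -0.3386  0.0579] yaw -1.4278986421434354 tilt -0.9999631914290332 q [-0.6607  0.2656  1.9473  0.0004  0.9373  0.7669] F [-0.8933  0.5963 -7.3313] [ 0.0263  0.0105 -0.0116] w 0.14386105124188553
```

```bash
python3 - <<'E'
from h import *
for n in("top","side"):
    im,d=read_camera(n); cv2.imwrite(f"pics/{n}3.png",im); np.save(f"{n}3.npy",d)
E
```

```text
(no output)
```

View pics/top3.png

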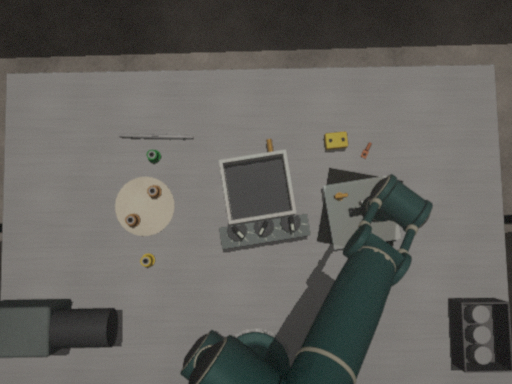

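View pics/side3.png

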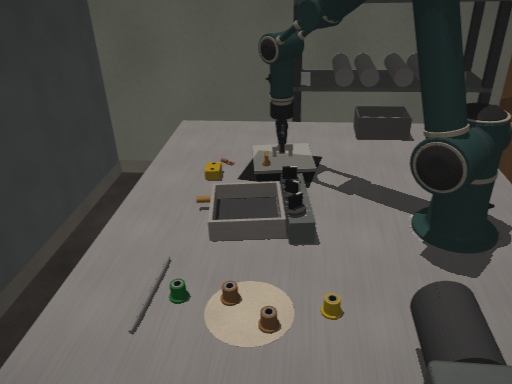

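```bash
python3 -m creep '[[255,[0,0,0],0],[255,[0,0,-6],0],[255,[0,0,-6],0],[255,[0,0,-6],0],[255,[0,0,-6],0],[255,[0,0,0],0],[255,[0,0,0],0],[255,[0,0,0],0]]' 80;python3 st.py
```

```text
time: 29.88
tool_pos: [0.4792, -0.3421, 0.0381]
tcp_rot: [2.148, 0.153, -2.148]
wrist_force: [-0.7, -0.9, -7.2]
width: 0.15
29.8833 [ 0.4792 -0.3421  0.0381] yaw -1.4291246693322348 tilt -0.9999999759965117 q [-0.6623  0.2934  1.9551  0.      0.8933  0.7668] F [-0.7029 -0.8579 -7.201 ] [-0.0056  0.0149  0.0203] w 0.14954537233644918
```

Measured position matches the plan, so there is about 13 mm left to go. I'll lower it slowly.

```bash
python3 -m creep '[[255,[0,0,-3],0],[255,[0,0,-3],0],[255,[0,0,-2],0],[255,[0,0,-2],0],[255,[0,0,-1],0],[255,[0,0,-1],0],[255,[0,0,0],0],[255,[0,0,0],0]]' 80;python3 st.py
```

```text
time: 30.55
tool_pos: [0.4793, -0.3421, 0.0264]
tcp_rot: [2.148, 0.152, -2.148]
wrist_force: [-1.6, 0.2, -5.9]
width: 0.15
30.55 [ 0.4793 -0.3421  0.0264] yaw -1.4289033169196221 tilt -0.9999999730097677 q [-0.6623  0.309   1.9608 -0.      0.8716  0.7667] F [-1.6246  0.2282 -5.9026] [0.0367 0.1066 0.0094] w 0.14972849164600097
```

```bash
python3 -m creep '[[255,[0,0,-1],0],[255,[0,0,0],0],[255,[0,0,0],0],[235,[0,0,0],0],[220,[0,0,0],0],[200,[0,0,0],0],[150,[0,0,0],0],[100,[0,0,0],0]]' 80;python3 st.py;python3 -m creep '[[100,[0,0,0],0],[100,[0,0,10],0],[100,[0,0,20],0],[100,[0,0,35],0],[100,[0,0,35],0],[100,[0,0,35],0],[100,[0,0,35],0],[100,[0,0,0],0]]' 80;python3 st.py
```

```text
time: 31.22
tool_pos: [0.4804, -0.343, 0.0262]
tcp_rot: [2.149, 0.15, -2.145]
wrist_force: [0.4, 0.6, -0.7]
width: 0.489
31.2167 [ 0.4804 -0.343   0.0262] yaw -1.4290319130461975 tilt -0.9999955368148037 q [-0.6622  0.3101  1.9599  0.      0.8686  0.7668] F [ 0.447   0.612  -0.6662] [0.0221 0.0191 0.0112] w 0.4887109297657542
time: 31.88
tool_pos: [0.4836, -0.3454, 0.2056]
tcp_rot: [2.156, 0.141, -2.13]
wrist_force: [0.5, -0.6, 1.3]
width: 0.609
31.8833 [ 0.4836 -0.3454  0.2056] yaw -1.4289863157785812 tilt -0.9998724806131754 q [-0.6622  0.1197  1.8226  0.      1.1833  0.7667] F [ 0.5194 -0.5737  1.2541] [-0.0344 -0.0504  0.0124] w 0.6091364734565633
```

```bash
cat > seats.py <<'E'
from h import *
import sys
def seats(tag,box=(95,205,140,245)):
    im,d=read_camera("top"); cv2.imwrite(f"pics/top{tag}.png",im); np.save(f"top{tag}.npy",d); w=world("top",d)
    hsv=cv2.cvtColor(im,cv2.COLOR_BGR2HSV)
    m=((w[...,2]>.030)&(w[...,2]<.055)&(d>0)).astype(np.uint8)
    n,l,st,ce=cv2.connectedComponentsWithStats(m)
    for i in range(1,n):
        if 50<st[i,4]<250 and st[i,0]>90 and st[i,0]<330:
            u,v=ce[i]; mm=l==i
            if v>300: continue
            col=np.median(hsv[mm],0); dark=mm&(im.max(-1)<np.percentile(im.max(-1)[mm],18))
            vv,uu=np.nonzero(dark); 
            P=ray("top",u,v,.037); Q=ray("top",np.median(uu),np.median(vv),.037)
            print(i,st[i],ce[i].round(1),"hsv",col,"cent",P[:2].round(4),"bore",Q[:2].round(4),"robot",(Q[:2]+[.0022,.0018]).round(4))
    return im
im=seats(sys.argv[1])
cv2.imwrite(f"pics/crop{sys.argv[1]}.png",cv2.convertScaleAbs(cv2.resize(im[125:275,95:415],None,fx=2.5,fy=2.5,interpolation=cv2.INTER_CUBIC),alpha=1.3))
E
python3 seats.py 4
```

```text
2 [266 139   8  14  73] [269.8 145.4] hsv [ 18. 131. 129.] cent [ 0.6865 -0.0593] bore [ 0.6815 -0.0537] robot [ 0.6837 -0.0519]
3 [147 150  11  11  92] [151.8 154.8] hsv [ 60.   50.5 108.5] cent [0.6631 0.3119] bore [0.6624 0.3113] robot [0.6646 0.3131]
5 [230 153  54  10  75] [258.7 157.8] hsv [23. 18. 74.] cent [ 0.6478 -0.0237] bore [ 0.647  -0.0295] robot [ 0.6492 -0.0277]
35 [147 186  12  11  97] [152.4 191. ] hsv [ 16.  68. 121.] cent [0.5488 0.3099] bore [0.5488 0.3112] robot [0.551 0.313]
55 [125 215  12  11 102] [130.7 220. ] hsv [ 15.   73.5 114. ] cent [0.4594 0.3774] bore [0.4595 0.3765] robot [0.4617 0.3783]
80 [141 256  11  11  98] [145.7 260.9] hsv [ 23.   93.  133.5] cent [0.3325 0.3305] bore [0.3324 0.3326] robot [0.3346 0.3344]
```

View pics/crop4.png

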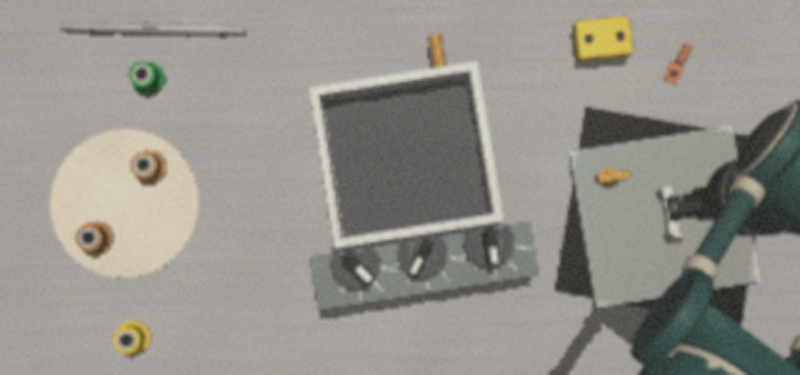

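```bash
python3 st.py; python3 -m creep '[[100,[2,18,0],0.1],[100,[4,36,0],0.121],[100,[4,36,0],0.121],[100,[4,36,0],0.121],[100,[4,36,0],0.121],[100,[4,36,0],0.121],[100,[4,36,0],0.121],[100,[4,36,0],0.121]]' 20; python3 -m creep '[[100,[4,36,0],0.121],[100,[4,36,0],0.121],[100,[4,36,0],0.121],[100,[4,36,0],0.121],[100,[4,36,0],0.121],[100,[4,36,0],0.018],[100,[4,36,0],0],[100,[4,36,0],0]]' 20;python3 -m creep '[[100,[4,36,0],0],[100,[4,36,0],0],[100,[4,24,0],0],[100,[0,0,0],0],[100,[0,0,0],0],[100,[0,0,0],0],[100,[0,0,0],0],[100,[0,0,0],0]]' 20;python3 st.py
```

```text
31.9333 [ 0.4824 -0.3445  0.2022] yaw -1.4290516649460654 tilt -0.999928657808039 q [-0.6622  0.1221  1.8265  0.      1.1811  0.7668] F [-0.335   0.0862  0.0585] [-0.0446  0.0654 -0.0054] w 0.6085669936483241
time: 32.6
tool_pos: [0.5083, -0.0703, 0.1945]
tcp_rot: [1.55, 0.946, -1.552]
wrist_force: [0.6, 0.9, 0.2]
width: 0.606
time: 33.27
tool_pos: [0.5403, 0.2176, 0.1943]
tcp_rot: [1.103, 1.273, -1.106]
wrist_force: [-0.1, -0.0, 0.1]
width: 0.607
time: 33.93
tool_pos: [0.553, 0.3105, 0.1951]
tcp_rot: [1.105, 1.272, -1.106]
wrist_force: [-0.1, 0.6, 0.8]
width: 0.61
33.9333 [0.553  0.3105 0.1951] yaw 0.13953844951858713 tilt -0.9999996771133111 q [ 0.4725  0.2126  1.7348 -0.0003  1.195   0.333 ] F [-0.113   0.5509  0.7756] [-0.0227  0.0264 -0.0328] w 0.6100695854828961
```

```bash
python3 -m creep '[[100,[-2,1.5,-30],0],[100,[0,0,-30],0],[100,[0,0,-30],0],[100,[0,0,-30],0],[100,[0,0,-20],0],[100,[0,0,-10],0],[100,[0,0,0],0],[100,[0,0,0],0]]' 20;python3 st.py
python3 - <<'E'
from h import *
im,d=read_camera("side"); cv2.imwrite("pics/s5.png",cv2.convertScaleAbs(cv2.resize(im[220:350,150:350],None,fx=4,fy=4,interpolation=cv2.INTER_CUBIC),alpha=1.4))
E
```

```text
time: 34.6
tool_pos: [0.5515, 0.3129, 0.0456]
tcp_rot: [1.105, 1.272, -1.106]
wrist_force: [0.1, 0.2, -0.3]
width: 0.61
34.6 [0.5515 0.3129 0.0456] yaw 0.14008098049807374 tilt -0.9999999893694513 q [ 0.4768  0.358   1.8502 -0.      0.9336  0.3367] F [ 0.0733  0.2478 -0.3089] [ 0.0244 -0.039  -0.0351] w 0.6104444702536845
```

View pics/s5.png

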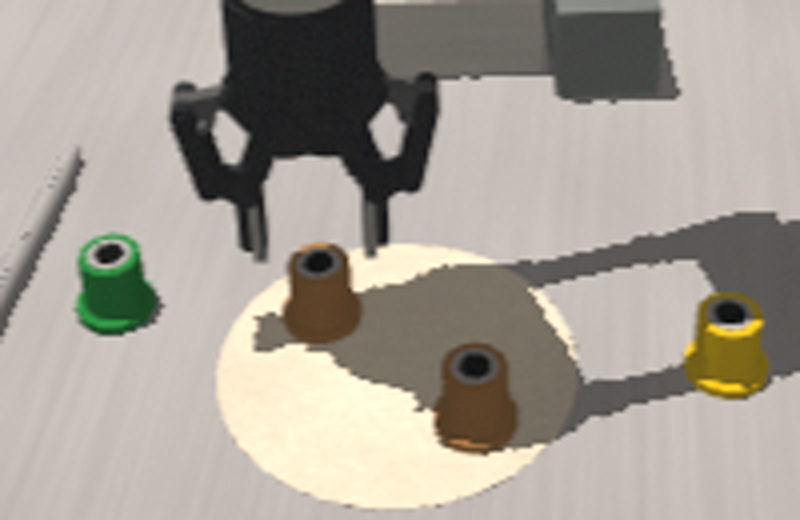

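```bash
python3 -m creep '[[100,[0,0,-15],0],[100,[0,0,-10],0],[100,[0,0,-8],0],[100,[0,0,0],0],[100,[0,0,0],0],[130,[0,0,0],0],[150,[0,0,0],0],[170,[0,0,0],0]]' 20;python3 st.py;python3 -m creep '[[170,[0,0,0],0],[170,[0,0,0],0],[170,[0,0,0],0],[170,[0,0,0],0],[170,[0,0,0],0],[170,[0,0,0],0],[170,[0,0,0],0],[170,[0,0,0],0]]' 40;python3 st.py
```

```text
time: 35.32
tool_pos: [0.5518, 0.3138, 0.0132]
tcp_rot: [1.106, 1.272, -1.103]
wrist_force: [-0.8, -0.0, 2.4]
width: 0.388
35.3167 [0.5518 0.3138 0.0132] yaw 0.14108584753467335 tilt -0.9999990345727334 q [0.4779 0.3992 1.8643 0.     0.8767 0.3368] F [-0.8277 -0.0124  2.4049] [ 0.0131  0.0501 -0.0342] w 0.38834425869787
time: 35.98
tool_pos: [0.5519, 0.3139, 0.0132]
tcp_rot: [1.106, 1.272, -1.103]
wrist_force: [0.2, 0.6, 5.9]
width: 0.383
35.9833 [0.5519 0.3139 0.0132] yaw 0.14100962346179147 tilt -0.999998690992538 q [0.4778 0.3992 1.8641 0.0001 0.8766 0.3368] F [0.1921 0.5733 5.8604] [-0.0086  0.1754  0.0581] w 0.38277275631224306
```

```bash
python3 -m creep '[[200,[0,0,5],0],[200,[0,0,15],0],[200,[0,0,25],0],[200,[0,0,25],0],[200,[0,0,25],0],[200,[0,0,15],0],[200,[0,-10,0],0],[200,[2,-20,0],0]]' 40;python3 st.py;python3 -m creep '[[200,[3,-35,0],0],[200,[4,-37,0],0],[200,[4,-37,0],0],[200,[4,-37,0],0],[200,[4,-37,0],0],[200,[3,-32.5,0],0],[200,[0.6,-22,0],0],[200,[0,-13,0],0]]' 40;python3 st.py
```

```text
time: 36.65
tool_pos: [0.5534, 0.2846, 0.1231]
tcp_rot: [1.105, 1.273, -1.101]
wrist_force: [-0.6, -0.0, -0.8]
width: 0.386
36.65 [0.5534 0.2846 0.1231] yaw 0.14333878681156142 tilt -0.9999969147131335 q [0.4346 0.2509 1.8285 0.0006 1.0597 0.291 ] F [-0.6379 -0.0203 -0.7892] [0.0135 0.0654 0.008 ] w 0.386297983908282
time: 37.32
tool_pos: [0.5741, 0.0296, 0.1203]
tcp_rot: [1.104, 1.273, -1.109]
wrist_force: [0.1, 0.0, 0.4]
width: 0.38
37.3167 [0.5741 0.0296 0.1203] yaw 0.13845694926269467 tilt -0.9999942186275785 q [ 0.0087  0.1729  1.9293 -0.0011  1.0426 -0.1293] F [0.0585 0.0272 0.3701] [-0.0259 -0.0302  0.0243] w 0.3803443578060011
```

```bash
python3 -m creep '[[200,[0,0,-10],0],[200,[0,0,-20],0],[200,[0,0,-20],0],[200,[0,0,-15],0],[200,[0,0,-10],0],[200,[0,0,0],0],[200,[0,0,0],0],[200,[0,0,0],0]]' 40;python3 st.py;  python3 - <<'E'
from h import *
im,d=read_camera("side"); cv2.imwrite("pics/s6.png",cv2.convertScaleAbs(cv2.resize(im[120:250,170:330],None,fx=5,fy=4.6,interpolation=cv2.INTER_CUBIC),alpha=1.4))
E
```

```text
time: 37.98
tool_pos: [0.5763, 0.0335, 0.0478]
tcp_rot: [1.105, 1.272, -1.104]
wrist_force: [-0.6, -0.1, -1.9]
width: 0.386
37.9833 [0.5763 0.0335 0.0478] yaw 0.1416175676232178 tilt -0.9999996041787966 q [ 0.0148  0.2611  1.9758  0.0001  0.9038 -0.1269] F [-0.5629 -0.1319 -1.8518] [ 0.03    0.0295 -0.012 ] w 0.3859395671160582
```

View pics/s6.png

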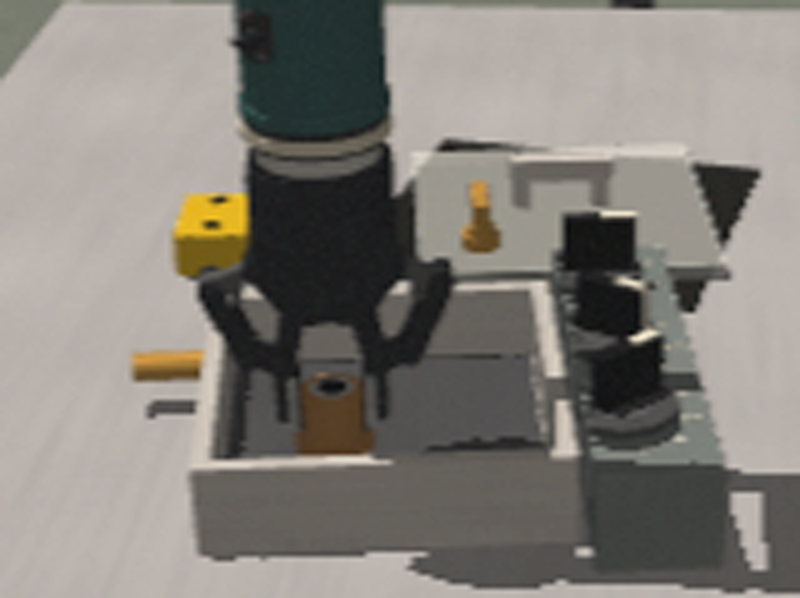

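```bash
python3 -m creep '[[200,[0,0,-10],0],[200,[0,0,-7],0],[200,[0,0,-3],0],[200,[0,0,-2],0],[200,[0,0,-1],0],[200,[0,0,-1],0],[200,[0,0,0],0],[200,[0,0,0],0]]' 40;python3 st.py
```

```text
time: 38.7
tool_pos: [0.5761, 0.0329, 0.0235]
tcp_rot: [1.105, 1.272, -1.104]
wrist_force: [-0.7, 0.6, -0.3]
width: 0.384
38.7 [0.5761 0.0329 0.0235] yaw 0.14095501979764222 tilt -0.9999997158720964 q [ 0.0139  0.2938  1.9882 -0.      0.8588 -0.127 ] F [-0.6934  0.5641 -0.2937] [ 0.0119 -0.0028  0.0338] w 0.38352824760692367
```

```bash
python3 -m creep '[[200,[0,0,-1],0],[200,[0,0,0],0],[160,[0,0,0],0],[145,[0,0,0],0],[130,[0,0,0],0],[110,[0,0,0],0],[100,[0,0,0],0],[100,[0,0,0],0]]' 20;python3 st.py; python3 -m creep '[[100,[0,0,15],0],[100,[0,0,25],0],[100,[0,0,30],0],[100,[0,0,30],0],[100,[0,0,30],0],[100,[0,0,30],0],[100,[0,10,0],0],[100,[0,20,0],0]]' 20;python3 st.py
python3 - <<'E'
from h import *
im,d=read_camera("side"); cv2.imwrite("pics/s7.png",cv2.convertScaleAbs(cv2.resize(im[150:350,150:350],None,fx=3.5,fy=3,interpolation=cv2.INTER_CUBIC),alpha=1.4))
E
```

```text
time: 39.37
tool_pos: [0.5757, 0.033, 0.0221]
tcp_rot: [1.105, 1.273, -1.105]
wrist_force: [-0.9, -0.5, 0.1]
width: 0.605
39.3667 [0.5757 0.033  0.0221] yaw 0.14101805955792293 tilt -0.9999999744851753 q [ 0.014   0.2956  1.9892 -0.      0.857  -0.127 ] F [-0.9451 -0.4989  0.0945] [0.0194 0.0913 0.0014] w 0.6046234386512027
time: 40.03
tool_pos: [0.5781, 0.0619, 0.1856]
tcp_rot: [1.109, 1.266, -1.102]
wrist_force: [-0.0, 1.3, -0.5]
width: 0.608
40.0333 [0.5781 0.0619 0.1856] yaw 0.13875578599517308 tilt -0.9999795970826733 q [ 0.0644  0.1174  1.8636 -0.0009  1.1544 -0.074 ] F [-0.0482  1.3202 -0.5099] [ 0.0698  0.0319 -0.0642] w 0.6078494820024557
```

View pics/s7.png

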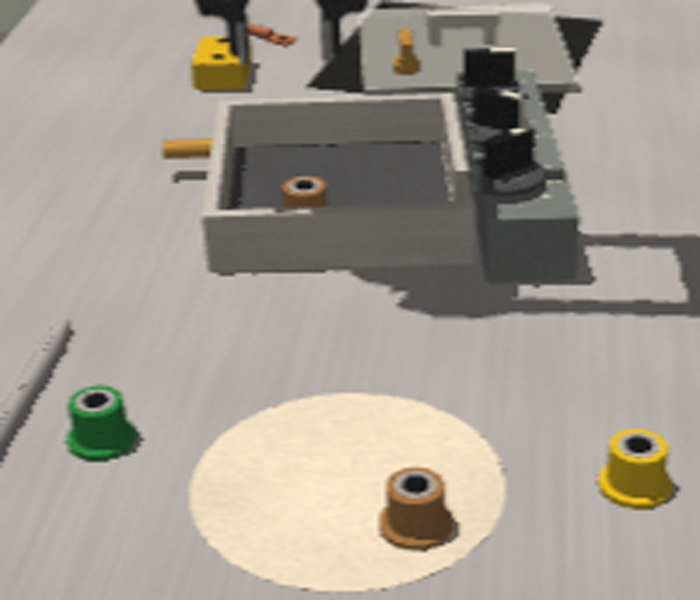

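```bash
python3 -m creep '[[100,[-12,35,0],0],[100,[-13,35,0],0],[100,[-13,35,0],0],[100,[-13,35,0],0],[100,[-13,35,0],0],[100,[-13,35,0],0],[100,[-13,35,0],0],[100,[-12,35,0],0]]' 20;python3 -m creep '[[100,[-12,35,0],0],[100,[0,0,-20],0],[100,[0,0,-30],0],[100,[0,0,-30],0],[100,[0,0,-30],0],[100,[0,0,-20],0],[100,[0,0,0],0],[100,[0,0,0],0]]' 20;python3 st.py; python3 seats.py 5
```

```text
time: 40.75
tool_pos: [0.4724, 0.3444, 0.1815]
tcp_rot: [1.104, 1.273, -1.105]
wrist_force: [0.6, -0.4, -0.4]
width: 0.609
time: 41.42
tool_pos: [0.4603, 0.3769, 0.0503]
tcp_rot: [1.101, 1.274, -1.108]
wrist_force: [0.1, 1.1, 0.1]
width: 0.61
41.4167 [0.4603 0.3769 0.0503] yaw 0.14121600625645825 tilt -0.9999899593688453 q [ 0.6443  0.2902  1.9319 -0.      0.924   0.5031] F [0.1004 1.08   0.0786] [ 0.0448 -0.0335 -0.0459] w 0.6097207416073668
2 [266 139   8  14  75] [269.7 145.5] hsv [ 18. 125. 128.] cent [ 0.6863 -0.0591] bore [ 0.6848 -0.0507] robot [ 0.687  -0.0489]
3 [147 150  11  11  95] [151.9 154.9] hsv [ 59.  56. 105.] cent [0.6627 0.3117] bore [0.6624 0.3113] robot [0.6646 0.3131]
5 [222 153  63  11  81] [254.5 158.5] hsv [21. 20. 72.] cent [ 0.6456 -0.0106] bore [ 0.6442 -0.0091] robot [ 0.6464 -0.0073]
19 [237 176  11  11  95] [242. 181.] hsv [ 16.  60. 131.] cent [0.5756 0.0296] bore [0.5754 0.0296] robot [0.5776 0.0314]
47 [130 215   7  11  59] [132.6 220. ] hsv [15. 96. 59.] cent [0.4593 0.3714] bore [0.4595 0.3765] robot [0.4617 0.3783]
70 [141 256  11  11  89] [146.1 260.8] hsv [23. 83. 97.] cent [0.333  0.3292] bore [0.3339 0.3311] robot [0.3361 0.3329]
```

```bash
python3 - <<'E'
from h import *
im,d=read_camera("side"); cv2.imwrite("pics/s8.png",cv2.convertScaleAbs(cv2.resize(im[220:360,150:350],None,fx=4,fy=4,interpolation=cv2.INTER_CUBIC),alpha=1.4))
E
```

```text
(no output)
```

View pics/s8.png

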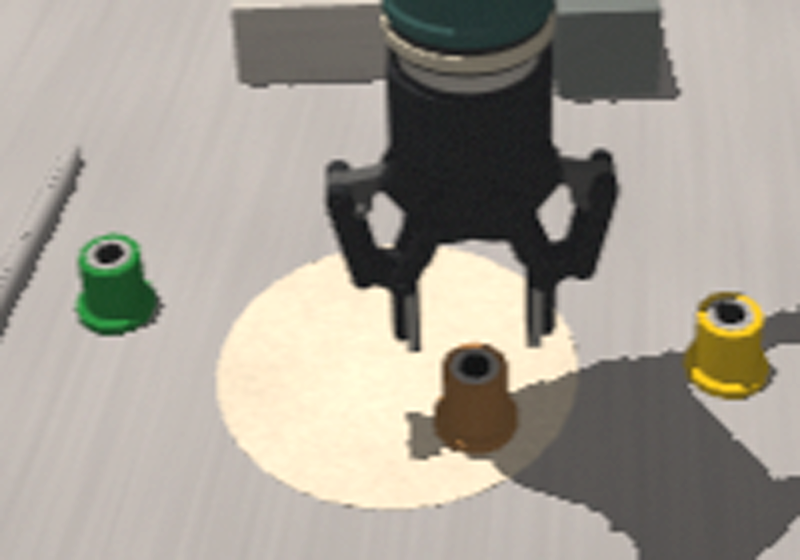

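View pics/crop5.png

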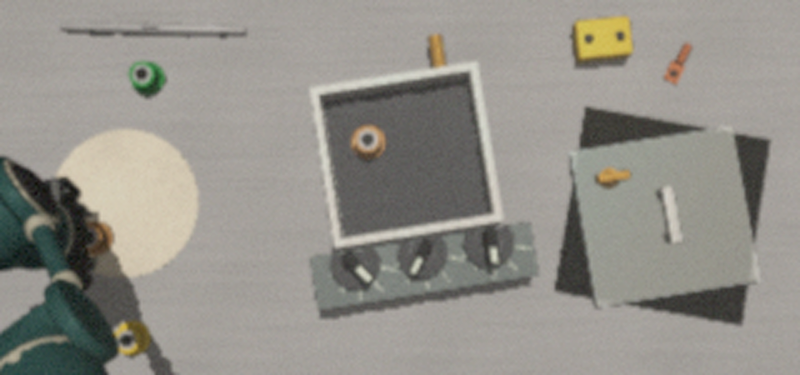

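```bash
python3 -m creep '[[100,[0,0,-15],0],[100,[0,0,-15],0],[100,[0,0,-8],0],[100,[0,0,-2],0],[100,[0,0,0],0],[130,[0,0,0],0],[150,[0,0,0],0],[170,[0,0,0],0]]' 20;python3 st.py;python3 -m creep '[[200,[0,0,0],0],[200,[0,0,0],0],[200,[0,0,0],0],[200,[0,0,0],0],[200,[0,0,10],0],[200,[0,0,15],0],[200,[0,0,20],0],[200,[0,0,20],0]]' 40;python3 st.py
```

```text
time: 42.18
tool_pos: [0.4626, 0.3786, 0.0137]
tcp_rot: [1.106, 1.272, -1.103]
wrist_force: [-0.5, -0.7, 3.5]
width: 0.394
42.1833 [0.4626 0.3786 0.0137] yaw 0.14099312997297714 tilt -0.9999978045327744 q [0.6442 0.3398 1.948  0.0001 0.8517 0.5031] F [-0.498  -0.7439  3.46  ] [-0.0392  0.125   0.0667] w 0.3938852950925287
time: 42.85
tool_pos: [0.4611, 0.3774, 0.0776]
tcp_rot: [1.103, 1.273, -1.106]
wrist_force: [-0.0, -0.4, 0.3]
width: 0.381
42.85 [0.4611 0.3774 0.0776] yaw 0.14102704547673223 tilt -0.999998246423216 q [ 0.6441  0.2568  1.9159 -0.0001  0.9708  0.5031] F [-0.0271 -0.3904  0.3297] [ 0.0348 -0.0442 -0.0123] w 0.38099822853911697
```

```bash
python3 -m creep '[[200,[0,0,25],0],[200,[0,0,25],0],[200,[5,-15,0],0],[200,[8,-30,0],0],[200,[10.5,-36,0],0],[200,[10.5,-36,0],0],[200,[10.5,-36,0],0],[200,[10.5,-36,0],0]]' 40;python3 -m creep '[[200,[10.5,-36,0],0],[200,[10.5,-36,0],0],[200,[10.5,-36,0],0],[200,[10.5,-36,0],0],[200,[10.5,-36,0],0],[200,[10.5,-33.7,0],0],[200,[6,-21,0],0],[200,[3.2,-12,0],0]]' 40;python3 -m creep '[[200,[0,0,-10],0],[200,[0,0,-20],0],[200,[0,0,-20],0],[200,[0,0,-20],0],[200,[0,0,-10],0],[200,[0,0,0],0],[200,[0,0,0],0],[200,[0,0,0],0]]' 40;python3 st.py
```

```text
time: 43.52
tool_pos: [0.5168, 0.1874, 0.1278]
tcp_rot: [1.104, 1.273, -1.104]
wrist_force: [-0.0, 1.6, -0.9]
width: 0.383
time: 44.18
tool_pos: [0.5896, -0.0607, 0.1278]
tcp_rot: [1.106, 1.27, -1.107]
wrist_force: [0.2, 0.1, -1.4]
width: 0.386
time: 44.85
tool_pos: [0.5898, -0.0571, 0.0482]
tcp_rot: [1.105, 1.272, -1.103]
wrist_force: [0.2, -0.0, -0.2]
width: 0.383
44.85 [ 0.5898 -0.0571  0.0482] yaw 0.14184097029108017 tilt -0.9999989107732967 q [-0.1387  0.2855  1.9429  0.0002  0.9118 -0.2806] F [ 0.1937 -0.0314 -0.1993] [-0.0654 -0.0201 -0.0546] w 0.38344185493188726
```

```bash
  python3 - <<'E'
from h import *
im,d=read_camera("side"); cv2.imwrite("pics/s9.png",cv2.convertScaleAbs(cv2.resize(im[120:250,170:330],None,fx=5,fy=4.6,interpolation=cv2.INTER_CUBIC),alpha=1.4))
E
```

```text
(no output)
```

View pics/s9.png

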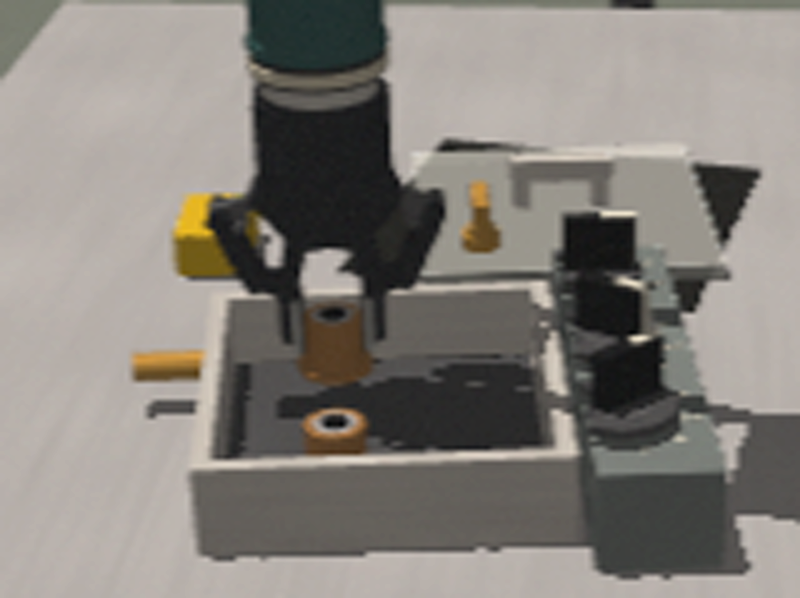

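```bash
python3 -m creep '[[200,[0,0,-10],0],[200,[0,0,-7],0],[200,[0,0,-3],0],[200,[0,0,-2],0],[200,[0,0,-1],0],[200,[0,0,-1],0],[200,[0,0,0],0],[200,[0,0,0],0]]' 40;python3 st.py;python3 -m creep '[[200,[0,0,-1],0],[200,[0,0,0],0],[160,[0,0,0],0],[145,[0,0,0],0],[130,[0,0,0],0],[110,[0,0,0],0],[100,[0,0,0],0],[100,[0,0,0],0]]' 20;python3 st.py; python3 -m creep '[[100,[0,0,15],0],[100,[0,0,25],0],[100,[0,0,30],0],[100,[0,0,30],0],[100,[0,0,40],0],[100,[0,0,40],0],[100,[0,0,0],0],[100,[0,0,0],0]]' 20;python3 st.py
```

```text
time: 45.57
tool_pos: [0.5886, -0.0578, 0.0238]
tcp_rot: [1.104, 1.273, -1.105]
wrist_force: [-3.8, 0.3, 4.8]
width: 0.381
45.5667 [ 0.5886 -0.0578  0.0238] yaw 0.14092880843957942 tilt -0.9999996237416608 q [-0.14    0.3176  1.9553 -0.0001  0.8696 -0.2808] F [-3.7948  0.2856  4.7915] [0.0372 0.6466 0.0331] w 0.38128405321430353
time: 46.23
tool_pos: [0.589, -0.0578, 0.022]
tcp_rot: [1.105, 1.273, -1.105]
wrist_force: [-0.0, 0.3, -0.2]
width: 0.612
46.2333 [ 0.589  -0.0578  0.022 ] yaw 0.1409457040581499 tilt -0.9999999941790738 q [-0.1398  0.3201  1.9559  0.      0.8657 -0.2808] F [-0.0288  0.278  -0.1884] [-0.0096 -0.0502 -0.0116] w 0.6118650600567168
time: 46.9
tool_pos: [0.5917, -0.0581, 0.2064]
tcp_rot: [1.107, 1.266, -1.1]
wrist_force: [0.1, 0.7, -0.7]
width: 0.613
46.9 [ 0.5917 -0.0581  0.2064] yaw 0.14107205844830004 tilt -0.9999679169257545 q [-0.1398  0.1247  1.8154 -0.      1.1935 -0.2808] F [ 0.0968  0.6876 -0.7221] [-0.0024  0.0304  0.0558] w 0.6126332702323193
```

```bash
python3 -m creep '[[100,[0,0,0],-0.121],[100,[0,0,0],-0.121],[100,[0,0,0],-0.121],[100,[0,0,0],-0.121],[100,[0,0,0],-0.121],[100,[0,0,0],-0.121],[100,[0,0,0],-0.121],[100,[0,0,0],-0.121]]' 20;python3 -m creep '[[100,[-11,-28,0],-0.121],[100,[-11,-28,0],-0.121],[100,[-11,-28,0],-0.121],[100,[-11,-28,0],-0.121],[100,[-11,-28,0],-0.118],[100,[0,0,0],0],[100,[0,0,0],0],[100,[0,0,0],0]]' 20;python3 st.py; python3 seats.py 6
python3 - <<'E'
from h import *
im,d=read_camera("side"); cv2.imwrite("pics/s10.png",cv2.convertScaleAbs(cv2.resize(im[140:260,180:340],None,fx=5,fy=5,interpolation=cv2.INTER_CUBIC),alpha=1.4))
E
```

```text
time: 47.57
tool_pos: [0.5876, -0.0576, 0.1997]
tcp_rot: [1.788, 0.695, -1.795]
wrist_force: [-0.4, -0.1, 0.2]
width: 0.606
time: 48.23
tool_pos: [0.5332, -0.1972, 0.2006]
tcp_rot: [2.146, 0.155, -2.151]
wrist_force: [0.6, 1.1, -0.2]
width: 0.612
48.2333 [ 0.5332 -0.1972  0.2006] yaw -1.428560003900989 tilt -0.999996243968937 q [-0.3984  0.0871  1.8679  0.0006  1.1893  1.0299] F [ 0.5829  1.0837 -0.225 ] [-0.0252  0.0405 -0.0285] w 0.6118710281892834
2 [267 139   7  15  75] [269.7 145.6] hsv [ 18. 128. 129.] cent [ 0.6859 -0.0593] bore [ 0.6847 -0.0538] robot [ 0.6869 -0.052 ]
3 [147 150  11  11  93] [151.9 154.7] hsv [ 59.  49. 109.] cent [0.6633 0.3117] bore [0.6624 0.3113] robot [0.6646 0.3131]
30 [265 171  11  12  96] [269.9 176.6] hsv [ 15.   58.5 134. ] cent [ 0.5877 -0.058 ] bore [ 0.5865 -0.0582] robot [ 0.5887 -0.0564]
35 [237 176  11  11  97] [242.1 181. ] hsv [ 15.  56. 132.] cent [0.5753 0.0293] bore [0.5754 0.0296] robot [0.5776 0.0314]
80 [141 256  11  11  99] [145.7 261. ] hsv [ 23.  99. 133.] cent [0.3324 0.3303] bore [0.3324 0.3326] robot [0.3346 0.3344]
```

View pics/s10.png

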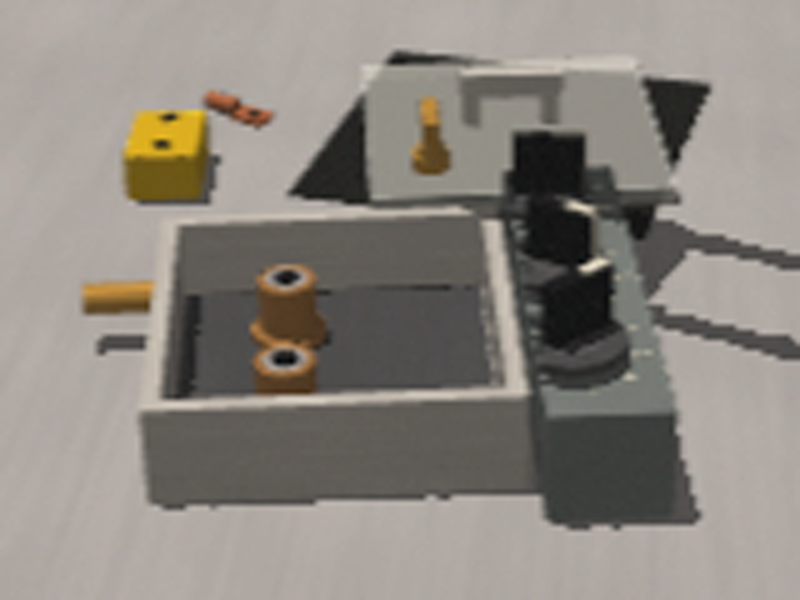

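View pics/crop6.png

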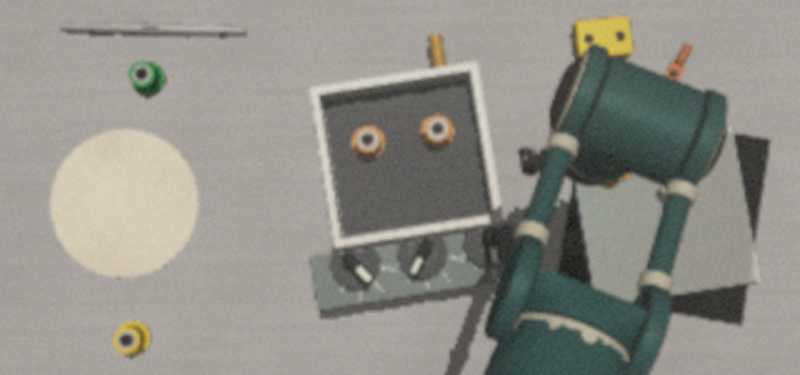

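```bash
python3 -m creep '[[100,[-10,-28,0],0],[100,[-12,-32,0],0],[100,[-12,-32,0],0],[100,[-12,-32,0],0],[100,[-8.2,-20.4,0],0],[100,[0,0,-20],0],[100,[0,0,-30],0],[100,[0,0,-30],0]]' 20;python3 -m creep '[[100,[0,0,-30],0],[100,[0,0,-20],0],[100,[0,0,-10],0],[100,[0,0,0],0],[100,[0,0,0],0],[100,[0,0,0],0],[100,[0,0,0],0],[100,[0,0,0],0]]' 20;python3 st.py
```

```text
time: 49.0
tool_pos: [0.4813, -0.3425, 0.1227]
tcp_rot: [2.149, 0.151, -2.143]
wrist_force: [-0.4, 0.4, -0.3]
width: 0.607
time: 49.67
tool_pos: [0.4811, -0.343, 0.0643]
tcp_rot: [2.149, 0.15, -2.144]
wrist_force: [1.0, -0.3, 0.4]
width: 0.607
49.6667 [ 0.4811 -0.343   0.0643] yaw -1.4287274430050307 tilt -0.9999938838281253 q [-0.6616  0.2613  1.939  -0.      0.9378  0.7672] F [ 0.9838 -0.3176  0.4353] [-0.0247  0.0363 -0.0018] w 0.6066537306601216
```

```bash
python3 -m creep '[[100,[0,0,-15],0],[100,[0,0,-15],0],[100,[0,0,-7],0],[100,[0,0,0],0],[140,[0,0,0],0],[170,[0,0,0],0],[200,[0,0,0],0],[230,[0,0,0],0]]' 20;python3 st.py;python3 -m creep '[[255,[0,0,0],0],[255,[0,0,0],0],[255,[0,0,0],0],[255,[0,0,0],0],[255,[0,0,0],0],[255,[0,0,0],0],[255,[0,0,0],0],[255,[0,0,0],0]]' 80;python3 st.py
```

```text
time: 50.33
tool_pos: [0.4805, -0.3424, 0.0265]
tcp_rot: [2.149, 0.152, -2.146]
wrist_force: [-0.6, 3.0, 1.5]
width: 0.157
50.3333 [ 0.4805 -0.3424  0.0265] yaw -1.4292390820518364 tilt -0.9999990235672864 q [-0.6617  0.3102  1.9591  0.0005  0.8709  0.7673] F [-0.5956  3.0285  1.5088] [0.4556 0.1435 0.0134] w 0.15745129247676729
time: 51.0
tool_pos: [0.4806, -0.3426, 0.0266]
tcp_rot: [2.149, 0.151, -2.146]
wrist_force: [-1.0, 1.9, 5.8]
width: 0.15
51.0 [ 0.4806 -0.3426  0.0266] yaw -1.428993371481262 tilt -0.9999982214342343 q [-0.6616  0.3101  1.9589  0.0003  0.8707  0.7672] F [-1.0228  1.9258  5.8367] [0.2346 0.0553 0.0056] w 0.14986676715875527
```

```bash
python3 -m creep '[[255,[0,0,5],0],[255,[0,0,10],0],[255,[0,0,20],0],[255,[0,0,30],0],[255,[0,0,35],0],[255,[0,0,35],0],[255,[0,0,25],0],[255,[0,0,15],0]]' 80;python3 -m creep '[[255,[0,0,0],0],[255,[0,0,0],0],[255,[0,0,0],0],[255,[0,0,0],0],[255,[3,10,0],0],[255,[5,23,0],0],[255,[10,33,0],0],[255,[10,40,0],0]]' 80;python3 -m creep '[[255,[10,40,0],0],[255,[10,40,0],0],[255,[10,40,0],0],[255,[10,40,0],0],[255,[5,30,0],0],[255,[3,20,0],0],[255,[2,10,0],0],[255,[0,0,0],0]]' 80;python3 -m creep '[[255,[0,0,0],0],[255,[0,0,0],0],[255,[0,0,0],0],[255,[0,0,0],0],[255,[0,0,0],0],[255,[0,0,0],0],[255,[0,0,0],0],[255,[0,0,0],0]]' 80;python3 st.py
```

```text
time: 51.67
tool_pos: [0.4805, -0.3429, 0.204]
tcp_rot: [2.15, 0.149, -2.143]
wrist_force: [0.6, -0.5, -6.3]
width: 0.146
time: 52.33
tool_pos: [0.5072, -0.2357, 0.1987]
tcp_rot: [2.148, 0.15, -2.152]
wrist_force: [1.8, 0.1, -7.5]
width: 0.145
time: 53.0
tool_pos: [0.5572, -0.0133, 0.1989]
tcp_rot: [2.145, 0.157, -2.149]
wrist_force: [1.3, -0.4, -6.9]
width: 0.149
time: 53.67
tool_pos: [0.5578, -0.0165, 0.2003]
tcp_rot: [2.148, 0.152, -2.148]
wrist_force: [-0.2, -0.4, -7.1]
width: 0.149
53.6667 [ 0.5578 -0.0165  0.2003] yaw -1.429522466319916 tilt -0.9999999901431121 q [-0.0742  0.0655  1.8916  0.      1.1843  1.3554] F [-0.2411 -0.3663 -7.0743] [ 0.0058 -0.0055  0.0061] w 0.14903990336092746
```

```bash
python3 -m creep '[[255,[0,0,-15],0],[255,[0,0,-20],0],[255,[0,0,-20],0],[255,[0,0,-15],0],[255,[0,0,-8],0],[255,[0,0,0],0],[255,[0,0,0],0],[255,[0,0,0],0]]' 80;python3 st.py;python3 - <<'E'
from h import *
im,d=read_camera("side"); I=cv2.convertScaleAbs(cv2.resize(im[100:260,160:340],None,fx=4,fy=4,interpolation=cv2.INTER_CUBIC),alpha=1.4)
cv2.imwrite("pics/s11.png",I); J=cv2.imread("pics/s4.png"); cv2.imwrite("pics/diff.png",cv2.addWeighted(I,.5,255-J,.5,0))
t,d=read_camera("top"); cv2.imwrite("pics/top7.png",t)
cv2.imwrite("pics/c7.png",cv2.convertScaleAbs(cv2.resize(t[135:255,205:325],None,fx=5,fy=5,interpolation=cv2.INTER_CUBIC),alpha=1.4))
E
```

```text
time: 54.33
tool_pos: [0.559, -0.0162, 0.1237]
tcp_rot: [2.15, 0.152, -2.145]
wrist_force: [0.9, -0.8, -5.7]
width: 0.147
54.3333 [ 0.559  -0.0162  0.1237] yaw -1.4289665445542556 tilt -0.9999969387721068 q [-0.0735  0.1374  1.9637  0.      1.038   1.3554] F [ 0.8707 -0.7908 -5.6994] [-0.0189 -0.0494 -0.0234] w 0.1473798519367101
```

View pics/s11.png

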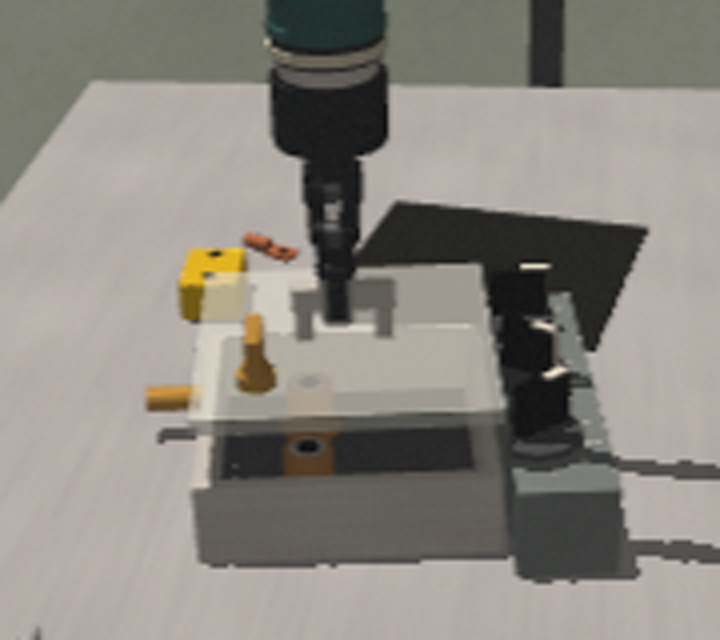

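View pics/diff.png

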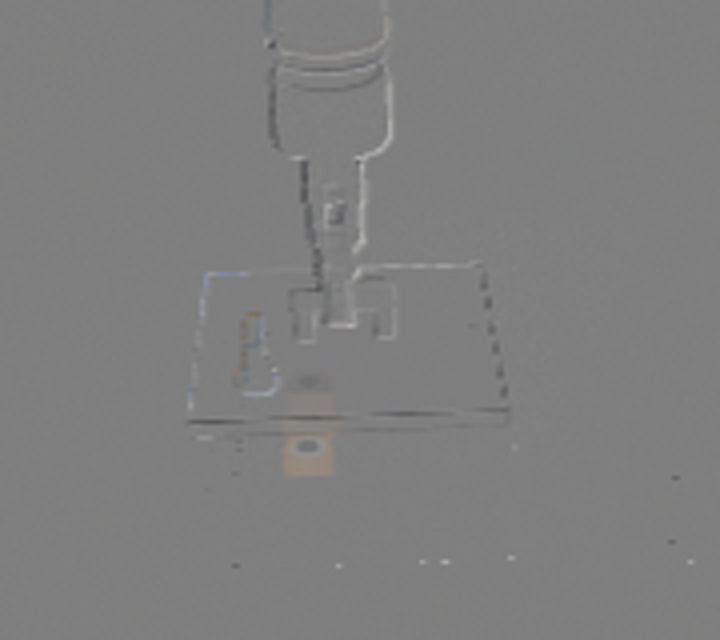

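View pics/c7.png

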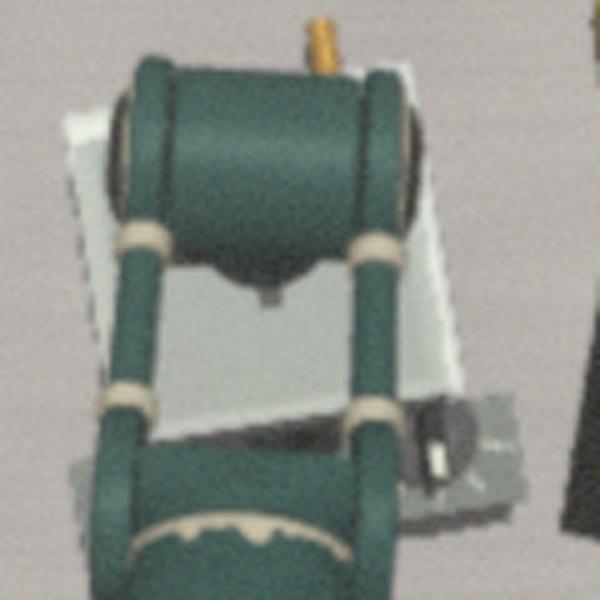

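```bash
python3 -m creep '[[255,[0,0,-8],0],[255,[0,0,-8],0],[255,[0,0,-8],0],[255,[0,0,-5],0],[255,[0,0,-3],0],[255,[0,0,0],0],[255,[0,0,0],0],[255,[0,0,0],0]]' 80;python3 st.py;python3 -m creep '[[255,[0,0,-2],0],[255,[0,0,-2],0],[255,[0,0,-1],0],[255,[0,0,-1],0],[255,[0,0,-1],0],[255,[0,0,-1],0],[255,[0,0,0],0],[255,[0,0,0],0]]' 80;python3 st.py
```

```text
time: 55.1
tool_pos: [0.5581, -0.0162, 0.0905]
tcp_rot: [2.148, 0.153, -2.147]
wrist_force: [-0.1, 0.7, -6.6]
width: 0.147
55.1 [ 0.5581 -0.0162  0.0905] yaw -1.4289423503359322 tilt -0.999999904804718 q [-0.0736  0.1748  1.9895  0.      0.9768  1.3554] F [-0.1053  0.7259 -6.5813] [-0.0384 -0.011   0.0275] w 0.1472696072702786
time: 55.77
tool_pos: [0.5577, -0.0162, 0.0846]
tcp_rot: [2.148, 0.153, -2.148]
wrist_force: [-7.4, 0.5, 8.4]
width: 0.148
55.7667 [ 0.5577 -0.0162  0.0846] yaw -1.42894899276927 tilt -0.999999970494982 q [-0.0736  0.1817  1.9938 -0.      0.9663  1.3554] F [-7.4495  0.4877  8.3864] [ 0.0988  1.1444 -0.0152] w 0.14773341564779877
```

```bash
python3 -m creep '[[255,[0,0,0],0],[235,[0,0,0],0],[220,[0,0,0],0],[200,[0,0,0],0],[150,[0,0,0],0],[100,[0,0,0],0],[100,[0,0,0],0],[100,[0,0,0],0]]' 40;python3 st.py;python3 -m creep '[[100,[0,0,15],0],[100,[0,0,25],0],[100,[0,0,30],0],[100,[0,0,30],0],[100,[0,0,0],0],[100,[0,-30,0],0],[100,[0,-40,0],0],[100,[0,-40,0],0]]' 20;python3 -m creep '[[100,[0,-40,0],0],[100,[0,-40,0],0],[100,[0,0,0],0],[100,[0,0,0],0],[100,[0,0,0],0],[100,[0,0,0],0],[100,[0,0,0],0],[100,[0,0,0],0]]' 20;python3 st.py
python3 - <<'E'
from h import *
t,d=read_camera("top"); cv2.imwrite("pics/top8.png",t)
cv2.imwrite("pics/c8.png",cv2.convertScaleAbs(cv2.resize(t[135:255,205:325],None,fx=5,fy=5,interpolation=cv2.INTER_CUBIC),alpha=1.4))
im,d=read_camera("side"); cv2.imwrite("pics/side8.png",im)
cv2.imwrite("pics/s12.png",cv2.convertScaleAbs(cv2.resize(im[155:255,190:330],None,fx=5,fy=5,interpolation=cv2.INTER_CUBIC),alpha=1.4))
E
```

```text
time: 56.43
tool_pos: [0.5583, -0.0162, 0.0826]
tcp_rot: [2.149, 0.152, -2.147]
wrist_force: [0.9, -0.1, 0.5]
width: 0.605
56.4333 [ 0.5583 -0.0162  0.0826] yaw -1.4289626863769223 tilt -0.9999995338986134 q [-0.0736  0.1845  1.9949  0.      0.9612  1.3554] F [ 0.8583 -0.0687  0.4781] [-0.0308 -0.042   0.0126] w 0.6045790571786867
time: 57.1
tool_pos: [0.5581, -0.1265, 0.1825]
tcp_rot: [2.147, 0.155, -2.145]
wrist_force: [0.0, 0.1, -0.2]
width: 0.606
time: 57.77
tool_pos: [0.5579, -0.2047, 0.1822]
tcp_rot: [2.147, 0.155, -2.147]
wrist_force: [0.4, 0.4, 0.2]
width: 0.609
57.7667 [ 0.5579 -0.2047  0.1822] yaw -1.4270530364238903 tilt -0.9999999724470089 q [-0.3937  0.1484  1.8349  0.0002  1.1585  1.0333] F [0.4206 0.3611 0.17  ] [-0.0217  0.0123  0.0173] w 0.6087719289733033
```

View pics/c8.png

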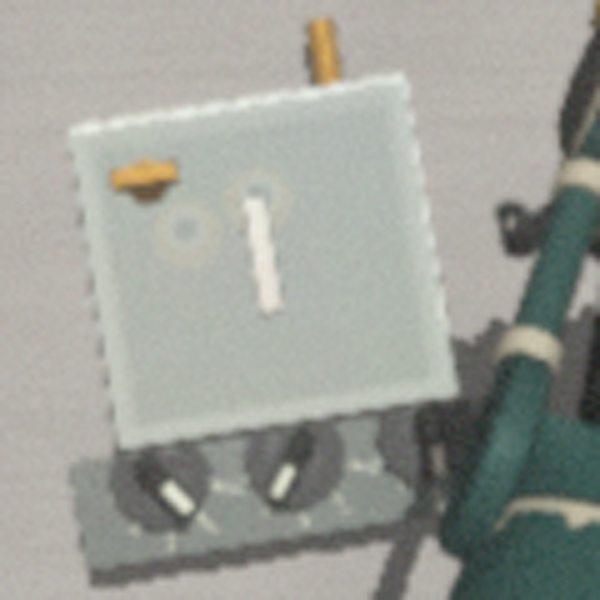

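View pics/s12.png

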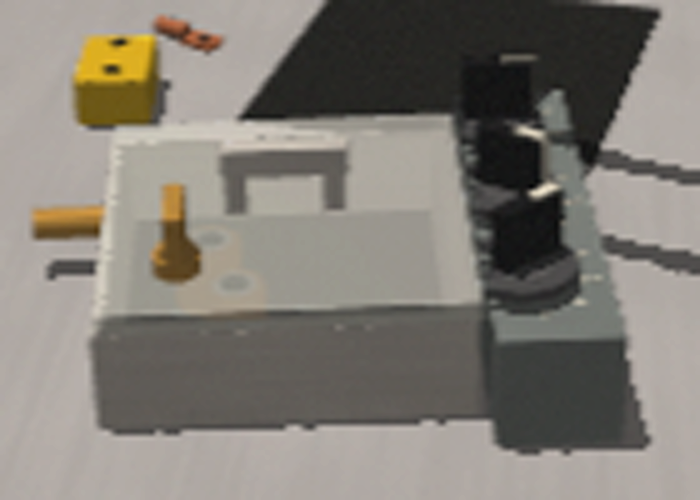

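```bash
python3 - <<'E'
from h import *
p=(.5549,-.0184,.142); c,s=np.cos(p[2]),np.sin(p[2])
for n,u,v in(("A",(187.5)/5-.5+205,(230.5)/5-.5+135),("B",258.5/5-.5+205,190.5/5-.5+135)):
    w=ray("top",u,v,.048)[:2]-p[:2]; print(n,(c*w[0]+s*w[1]).round(4),(-s*w[0]+c*w[1]).round(4))
t=cv2.imread("pics/top8.png"); 
cv2.imwrite("pics/c9.png",cv2.convertScaleAbs(cv2.resize(t[150:205,215:300],None,fx=9,fy=9,interpolation=cv2.INTER_CUBIC),alpha=3,beta=-250))
t=cv2.imread("pics/side8.png"); 
cv2.imwrite("pics/c10.png",cv2.convertScaleAbs(cv2.resize(t[180:230,205:285],None,fx=9,fy=9,interpolation=cv2.INTER_CUBIC),alpha=3,beta=-250))
E
```

```text
A 0.0272 0.0443
B 0.0449 -0.0032
```

View pics/c9.png

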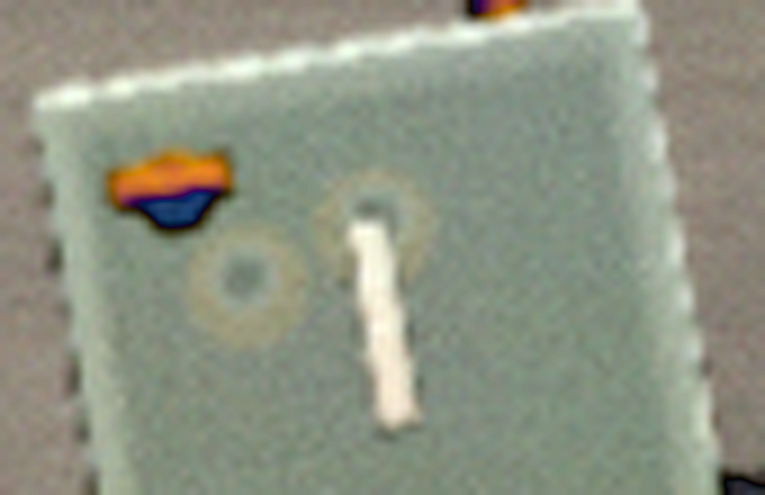

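View pics/c10.png

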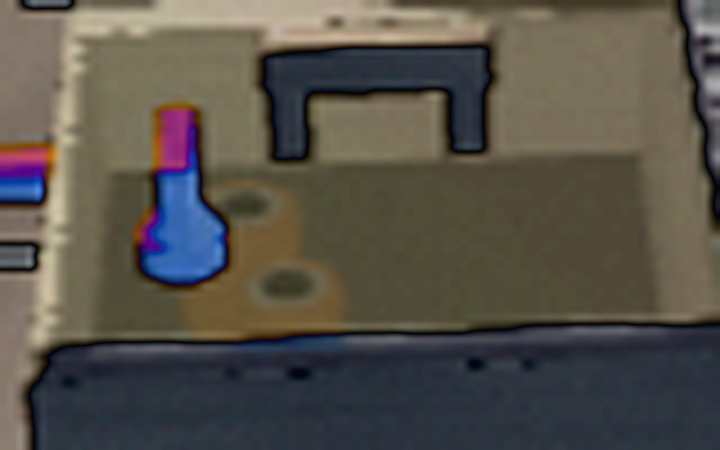

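```bash
python3 -m creep '[[100,[3.65,20,0],0.119],[100,[3.65,20,0],0.119],[100,[3.65,20,0],0.119],[100,[3.65,20,0],0.119],[100,[3.65,20,0],0.119],[100,[3.65,20,0],0.119],[100,[3.65,20,0],0.119],[100,[3.65,20,0],0.119]]' 20;python3 -m creep '[[100,[3.65,20,0],0.119],[100,[3.65,20,0],0.119],[100,[3.65,20,0],0.119],[100,[3.65,20,0],0.119],[100,[3.65,20,0],0.117],[100,[0,0,0],0],[100,[0,0,0],0],[100,[0,0,0],0]]' 20;python3 -m creep '[[100,[0,0,-20],0],[100,[0,0,-20],0],[100,[0,0,-15],0],[100,[0,0,0],0],[100,[0,0,0],0],[100,[0,0,0],0],[100,[0,0,0],0],[100,[0,0,0],0]]' 20;python3 st.py
python3 - <<'E'
from h import *
im,d=read_camera("side"); 
cv2.imwrite("pics/s13.png",cv2.convertScaleAbs(cv2.resize(im[130:230,190:330],None,fx=5,fy=5,interpolation=cv2.INTER_CUBIC),alpha=1.4))
E
```

```text
time: 58.53
tool_pos: [0.5871, -0.0446, 0.1824]
tcp_rot: [1.547, 0.949, -1.546]
wrist_force: [-0.4, -0.3, -0.5]
width: 0.606
time: 59.2
tool_pos: [0.605, 0.0539, 0.1822]
tcp_rot: [1.123, 1.261, -1.124]
wrist_force: [-0.2, -0.5, 0.3]
width: 0.605
time: 59.87
tool_pos: [0.6063, 0.0537, 0.1289]
tcp_rot: [1.125, 1.26, -1.122]
wrist_force: [-0.4, 0.9, -0.5]
width: 0.611
59.8667 [0.6063 0.0537 0.1289] yaw 0.11549796068912282 tilt -0.9999963685850016 q [ 0.0474  0.2209  1.854  -0.      1.064  -0.0681] F [-0.3817  0.8553 -0.4783] [ 0.0046 -0.0172  0.0026] w 0.6108724866621844
```

View pics/s13.png

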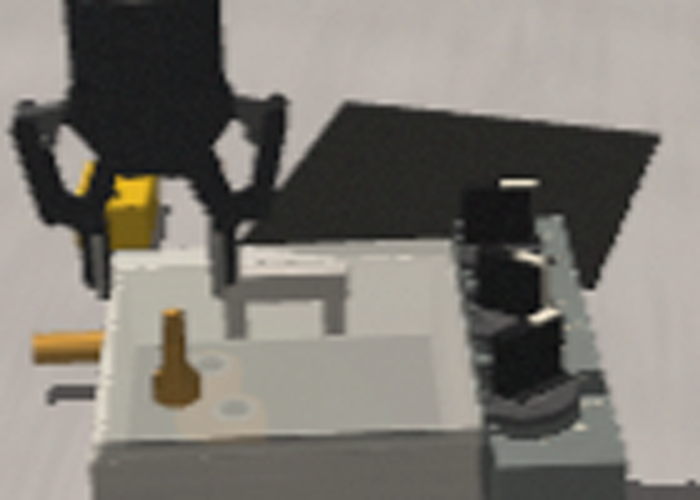

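```bash
python3 -m creep '[[100,[-2,0,-15],0],[100,[0,0,-15],0],[100,[0,0,-10],0],[100,[0,0,-5],0],[100,[0,0,0],0],[140,[0,0,0],0],[170,[0,0,0],0],[190,[0,0,0],0]]' 20;python3 -m creep '[[200,[0,0,0],0],[220,[0,0,0],0],[235,[0,0,0],0],[255,[0,0,0],0],[255,[0,0,0],0],[255,[0,0,0],0],[255,[0,0,0],0],[255,[0,0,0],0]]' 20;python3 st.py
```

```text
time: 60.58
tool_pos: [0.6041, 0.0539, 0.0833]
tcp_rot: [1.124, 1.261, -1.122]
wrist_force: [-0.2, 0.3, 1.0]
width: 0.26
time: 61.25
tool_pos: [0.6029, 0.0538, 0.083]
tcp_rot: [1.123, 1.262, -1.124]
wrist_force: [-4.0, -0.6, 5.8]
width: 0.187
61.25 [0.6029 0.0538 0.083 ] yaw 0.11604867231036448 tilt -0.9999997542181583 q [ 0.0479  0.2659  1.8926 -0.0002  0.9838 -0.0681] F [-3.9932 -0.562   5.7675] [-0.1156  0.8273 -0.0698] w 0.18697194880044138
```

```bash
python3 -m creep '[[255,[-1,0,0],0],[255,[0,0,0],-0.1],[255,[0,0,0],-0.1],[255,[0,0,0],-0.1],[255,[0,0,0],-0.1],[255,[0,0,0],-0.1],[255,[0,0,0],-0.1],[255,[0,0,0],-0.1]]' 40;python3 st.py; python3 -m creep '[[255,[0,0,0],-0.1],[255,[0,0,0],-0.1],[255,[0,0,0],-0.1],[255,[0,0,0],-0.1],[255,[0,0,0],-0.1],[255,[0,0,0],-0.1],[255,[0,0,0],-0.1],[255,[0,0,0],-0.1]]' 40;python3 -m creep '[[255,[0,0,0],-0.04],[255,[0,0,0],0],[255,[0,0,0],0],[255,[0,0,0],0],[255,[0,0,0],0],[255,[0,0,0],0],[255,[0,0,0],0],[255,[0,0,0],0]]' 40;python3 st.py
```

```text
time: 61.92
tool_pos: [0.6034, 0.0536, 0.0832]
tcp_rot: [1.63, 0.869, -1.626]
wrist_force: [-0.8, -1.9, 3.1]
width: 0.163
61.9167 [0.6034 0.0536 0.0832] yaw -0.5888189068452033 tilt -0.9999967020587783 q [ 0.0478  0.2647  1.8938 -0.0005  0.9806  0.6369] F [-0.8422 -1.8999  3.1023] [-0.2024  0.1561  0.0456] w 0.1629872368859758
time: 62.58
tool_pos: [0.6037, 0.0531, 0.0832]
tcp_rot: [2.129, 0.193, -2.122]
wrist_force: [0.1, -3.2, 2.0]
width: 0.164
time: 63.25
tool_pos: [0.6037, 0.0532, 0.0832]
tcp_rot: [2.147, 0.158, -2.141]
wrist_force: [1.6, -5.5, 4.5]
width: 0.166
63.25 [0.6037 0.0532 0.0832] yaw -1.4227782737502543 tilt -0.999994415611942 q [ 0.0474  0.2648  1.8935 -0.0014  0.9801  1.471 ] F [ 1.5805 -5.4829  4.5399] [-0.8236 -0.3509  0.0297] w 0.16571230550658725
```

```bash
python3 -m creep '[[230,[0,-0.8,0],0],[200,[0,0,0],0],[150,[0,0,0],0],[100,[0,0,0],0],[100,[0,0,0],0],[100,[0,0,15],0],[100,[0,0,25],0],[100,[0,0,30],0]]' 20
python3 -m creep '[[100,[0,0,30],0],[100,[0,35,0],0],[100,[0,40,0],0],[100,[0,40,0],0],[100,[0,40,0],0],[100,[0,40,0],0],[100,[0,0,0],0],[100,[0,0,0],0]]' 20;python3 st.py
python3 - <<'E'
from h import *
t,d=read_camera("top"); cv2.imwrite("pics/top9.png",t)
cv2.imwrite("pics/c11.png",cv2.convertScaleAbs(cv2.resize(t[135:255,205:325],None,fx=5,fy=5,interpolation=cv2.INTER_CUBIC),alpha=1.4))
im,d=read_camera("side"); cv2.imwrite("pics/side9.png",im)
cv2.imwrite("pics/s14.png",cv2.convertScaleAbs(cv2.resize(im[155:255,190:330],None,fx=5,fy=5,interpolation=cv2.INTER_CUBIC),alpha=1.4))
E
```

```text
time: 63.92
tool_pos: [0.5995, 0.0533, 0.1498]
tcp_rot: [2.138, 0.159, -2.153]
wrist_force: [-0.3, -0.1, -0.5]
width: 0.604
time: 64.58
tool_pos: [0.6012, 0.2504, 0.1815]
tcp_rot: [2.141, 0.162, -2.144]
wrist_force: [-0.1, -1.3, -0.4]
width: 0.61
64.5833 [0.6012 0.2504 0.1815] yaw -1.4197774478491625 tilt -0.999998890349098 q [0.3563 0.2543 1.7096 0.0003 1.1792 1.776 ] F [-0.084  -1.2583 -0.3617] [-0.0164  0.0749  0.0165] w 0.6097540502456924
```

View pics/c11.png

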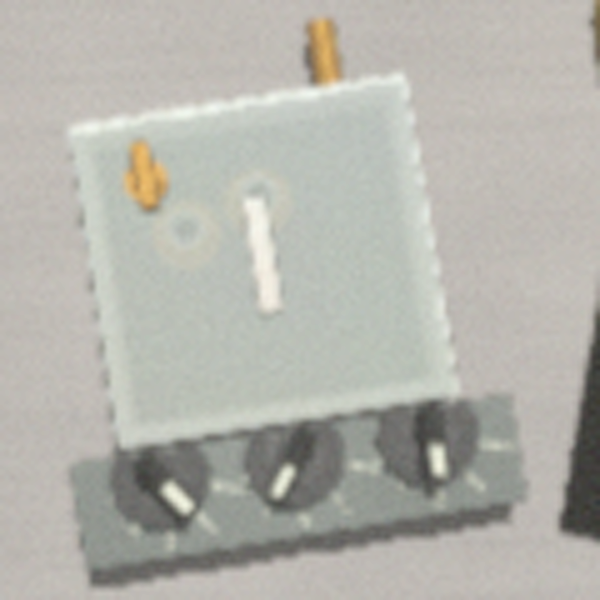

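View pics/s14.png

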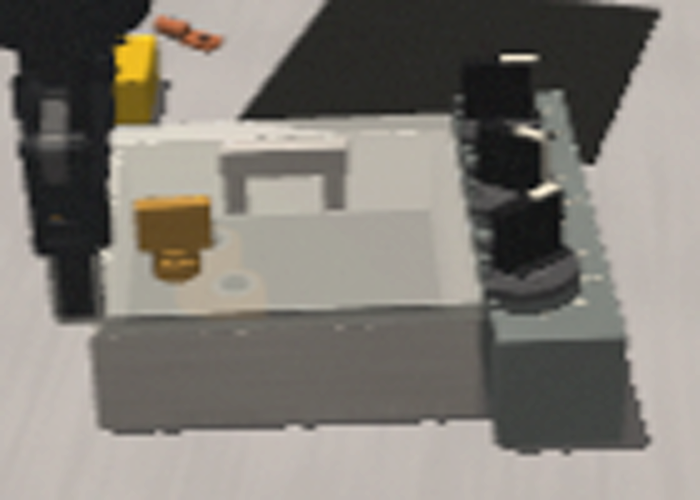

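View pics/top9.png

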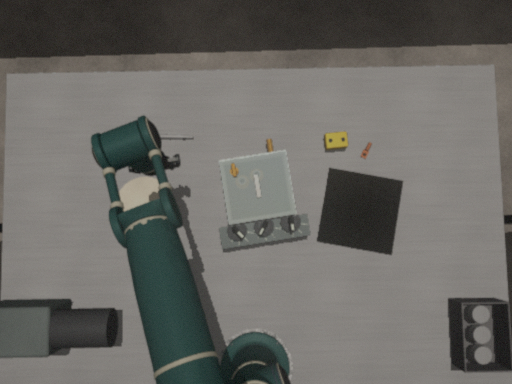

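```bash
python3 - <<'E'
from h import *
for f in("top0","top2","top9"):
    im=cv2.imread(f"pics/{f}.png"); h=cv2.cvtColor(im,cv2.COLOR_BGR2HSV)[155:185,220:250]
    g=cv2.resize(im[155:185,220:250],None,fx=6,fy=6,interpolation=cv2.INTER_CUBIC).astype(int)
    m=(g[...,2]-g[...,0]>45)&(g[...,2]>150*0.75)
    v,u=np.nonzero(m); C=np.cov(u,v); w,V=np.linalg.eigh(C); a=V[:,1]; print(f,m.sum(),u.mean().round(1),v.mean().round(1),np.degrees(np.arctan2(a[0],a[1]))%180)
p=(.5549,-.0184,.142); c,s=np.cos(p[2]),np.sin(p[2])
im=cv2.imread("pics/top9.png"); G=cv2.resize(im,None,fx=5,fy=5,interpolation=cv2.INTER_CUBIC)
for n,y in(("L",.082),("M",0),("R",-.082)):
    x,yy=-.123,y; ax=np.array((p[0]+c*x-s*yy,p[1]+s*x+c*yy)); u,v=proj("top",(*ax,.115)); u5,v5=(u+.5)*5-.5,(v+.5)*5-.5
    best=[]
    V,U=np.indices(G.shape[:2]); r=np.hypot(U-u5,V-v5)
    mm=(r<46)&(r>8)&(G.min(-1)>np.percentile(G.min(-1)[r<46],90))
    # compact: largest component
    k,l,st,ce=cv2.connectedComponentsWithStats(mm.astype(np.uint8)); i=1+np.argmax(st[1:,4]); vv,uu=np.nonzero(l==i)
    A=np.cov(uu,vv);w,E=np.linalg.eigh(A);a=E[:,1]; P=ray("top",(uu.mean()+.5)/5-.5,(vv.mean()+.5)/5-.5,.115)
    Q=ray("top",(uu.mean()+20*a[0]+.5)/5-.5,(vv.mean()+20*a[1]+.5)/5-.5,.115); d=(Q-P)[:2]
    if d@(P[:2]-ax)<0:d=-d
    print(n,((np.arctan2(d[1],d[0])-p[2])%(2*np.pi)-1.885).round(3),len(uu))
E
```

```text
top0 2425 85.0 89.1 13.321490957905187
top2 1714 83.2 84.5 99.50722828249674
top9 2564 84.0 92.4 11.156956716138563
L 1.883 400
M 0.614 357
R 1.232 334
```

```bash
python3 -c "
from workcell import finish_job
print(finish_job())"
```

```text
the job is handed in; nothing more can be done
None
```

I finished the whole sequence and handed the job in at about 65 s of the 210 s allowed. No verdict was reported.

**What I did:** I set the dials to 4 - 2 - 3, opened the vent tap and laid the lid flat on the mat. Then I stood both tan seats on the chamber floor (only two were there), put the lid back and turned the tap shut. I did not touch the green and yellow look-alikes or the other things on the counter.

**Last checks:**

| Item | Measured | Aim |
|---|---|---|
| Left dial | 1.88 rad | 1.885 |
| Middle dial | 0.61 rad | 0.628 |
| Right dial | 1.23 rad | 1.257 |
| Vent tap | within 0.04 rad of its shut angle at the start | under 0.2 rad |
| Lid | about 1 mm from where it first lay, square on the rim | within 8 mm |

**What disagreed:**
- **Second seat moved:** by the time the lid was back on, it was no longer where I had placed it. It had shifted about 45 mm, probably the announced knock. It still stood upright at about x 45, y -3 mm in the chamber, so I left it there.
- **Seats seen only through the lid:** that last check of both seats was by picture, without a depth reading.
- **Tap grip:** the gripper closed to about 13 to 14 mm on the tap's 11 mm bar, wider than expected. The tap still turned all the way, as the pictures show.

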